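# Put the hand tools back in their shadow-foam inserts

## Task

Put the four hand tools away: lay the rotary cutter, the pliers, the marker pen and the stamp each in the foam insert whose cut-out has its outline. Each must lie flat and right down on the yellow floor of its cut-out, the way the outline shows (blade head in the round end, pliers' nose in the narrow end), so that a glance tells that nothing is missing.

Things in the scene. Friction and masses are not known exactly. Their poses are not given: they have to be found in the camera images.
- rotary_cutter: Rotary cutter lying flat, long axis along y: slim slightly curved handle toward +y, round 45 mm blade head at the -y end. 45 x 164 x 27 mm over all; the handle is about 25 mm wide (x) and 21 mm high, its sides nearly parallel from y = -40 to +60 mm; the head is centred at y = -59.5 mm and is wider (45 mm). 70 g, balances near the origin. Origin: middle of the length, on the underside; z up.
- cutter_blade (a point): Point of the rotary cutter under the centre of its round blade head: 59.5 mm from the cutter's origin along its -y, at the height of its underside; same axes as the cutter.
- pliers: Small long-nose pliers lying flat, shut, along x: nose toward +x, two handles spread toward -x. 154 x 47 x 14 mm; stiff (they do not open). Across both handles they are 46 mm wide, nearly parallel from x = -45 to -15 mm; the handles are round bars with mid height 7 mm. 85 g, balances about 13 mm behind the origin (toward -x). Origin: middle of the length, on the underside; z up.
- marker: Capped marker pen lying flat along y, 135 mm long, 17 mm wide, 16 mm high, a little slimmer at both ends; 20 g; rests on a flat and does not roll. Origin: middle of the length, on the underside; z up.
- stamp: Wooden hand stamp standing on its foot: rectangular block 34 (x) x 50 (y) mm, 24 mm high, with a turned round handle 25 mm across from z = 24 to 57 mm on top, centred. Origin: centre of the underside; z up.
- cutter_insert: Grey foam slab, 12 mm thick, fixed on a 28 mm plywood board; cut-out 6 mm deep down to the yellow base layer (floor 6 mm above the origin), with thumb scoops. Origin under the slab; tool is home with its origin over this one, y along this y. Slab 85 x 206 mm; cut-out: slot 37 mm wide, y = -86.5 to +86.5 mm, with a round of 54 mm diameter at the -y end for the blade head (4.5 mm play).
- cutter_insert_blade (a point): Centre of the round end of the cutter's cut-out, on its yellow floor: 59.5 mm from the insert's origin along its -y; same axes as the insert.
- pliers_insert: Grey foam slab, 12 mm thick, fixed on a 28 mm plywood board; cut-out 6 mm deep down to the yellow base layer (floor 6 mm above the origin), with thumb scoops. Origin under the slab; tool is home with its origin over this one, axes alike. Slab 196 (x) x 90 (y) mm; outline of the pliers, x = -81.5 to +81.5 mm: 55 mm wide at the handles, 29 at the rivet, 15 at the nose end, +x (4.5 mm play).
- marker_insert: Grey foam slab, 12 mm thick, fixed on a 28 mm plywood board; cut-out 6 mm deep down to the yellow base layer (floor 6 mm above the origin), with thumb scoops. Origin under the slab; tool is home with its origin over this one, y along this y, either way round. Slab 72 x 176 mm; the cut-out is a straight slot 26 mm wide and 144 mm long (y = -72 to +72 mm) (4.5 mm play).
- stamp_insert: Grey foam slab, 12 mm thick, fixed on a 28 mm plywood board; cut-out 6 mm deep down to the yellow base layer (floor 6 mm above the origin), with thumb scoops. Origin under the slab; tool is home with its origin over this one, y along this y, either way round. Slab 88 x 96 mm; the cut-out is a rectangle 43 (x) x 59 (y) mm (4.5 mm play).
Mind the look-alikes: they are no part of the job. There is more than one size of the pliers; the one meant has the size given above.

How it is judged:
By the outcome, as a careful person would: the job done as asked, in the order asked, and still so for the second after the job is handed in, with the robot touching nothing.
It also fails if it takes over 106 s, if anything falls off the work surface, if the arm or the gripper's body presses on something with over 40 N, if the wrist force passes 120 N, or if a joint passes its speed limit or range.

## Robot

A 6-joint arm with a two-finger parallel gripper is mounted at the origin on a cart in front of the work surface, level with it; the furniture and walls round the work are solid. World frame = base frame: x ahead of the robot, y to its left, z up, the work surface at z = 0. Lengths are in m, angles in rad, forces in N, time in s.
With the tool pointing down it reaches from about 0.4 to 0.825 m from the base axis. Payload 7 kg.
Tool frame: the origin (TCP) lies on the centre line of the jaws, within the pads' length; the fingertips stand 14 mm ahead of it and the grasp point (between the pads) lies 5 mm behind it (arm.tips_ahead is the distance from the TCP to the fingertips, in m); z points along the fingers, y is the line along which they close (so a half turn about z gives the same grasp; the last joint's range is limited). The gripper opens to 85 mm and grips with 20 to 120 N. Pads are 22 mm wide; open, the fingers measure 114 mm over their backs; the gripper's body (76 mm by 85 mm) begins 54 mm behind the grasp point. The pads swing forward as they close: fully open they stand 13 mm farther back than shut.
Start: joints at [1.517, 0.359, 0.012, 0, -1.224, -0.288], TCP at [0.226, 0.636, 0.245] pointing down, gripper open.
Joint ranges: [-3.07, 3.07], [-1.43, 2.12], [-1.02, 1.25], [-3.03, 1.67], [-3.05, -0], [-3.03, 3.03]. Speed limits (rad/s): [2.39, 2.39, 3.01, 3.14, 3.14, 3.14].

## Interface

Orientations are given as a 3x3 rotation matrix whose columns are the frame's x, y, z axes.
In Python, from plant import arm gives the robot as it stands.
- The arm moves only by the shell command python3 -m creep 'ROWS' [FORCE]. ROWS is JSON, a list of rows, each a list of 3 entries, a list of its own where there are three numbers: the shift along the tool's x, y, z normalised to -1 to 1, where 1 is 40 cm, then the turn, a rotation vector about the tool's x, y, z normalised to -1 to 1, where 1 is 180 degrees, then the opening, from -1 (shut) to 1 (fully open). In form: [[[x, y, z], [rx, ry, rz], claw], ...]. A call has 1 to 8 rows; each row shifts and turns the commanded pose from where the row before left it, along the tool's axes as they then stand; what a row does not reach is not made up. A row lasts 1/12 s, in which the tool goes at most 41.7 mm and 7.16 degrees, less where a joint would pass 70% of its speed; a pose out of reach is approached as far as the arm can. A call with a number of a shift or a turn outside -1 to 1 is refused whole. A call with a gripper value outside its range is refused whole. The fingers move at their own pace and stop on an object; FORCE is the grip in N (left out, the last holds). Time passes only in rows, so rows that do not move let the fingers close. It gives the time, the measured TCP pose, the force, the opening and the grip force at its end, in the units of the state.
- arm.get_obs(): the state, without advancing time (a new reading comes with each control period).
- arm.grab_frame(name): name is "side" or "top" or "wrist"; returns a dict with "color" (480x640x3 uint8, blue, green, red), "intrinsics" (3x3 intrinsics, pixels), "R" (3x3) and "t" (3): a world point X has camera coordinates R X + t; the wrist camera has in their place "T_tool_cam" (4x4, takes a point from camera to tool coordinates, whose origin is the TCP and whose axes are the flange's). Camera axes: x right, y down, z forward; pixel columns grow to the right and rows downward; lengths in m; the calibration is good to about 2 mm. A picture is of the moment at which its call begins: read the wrist's pose just before it. There is no depth.
- arm.job_done(): hands the job in; it is judged then, once.
The state is a dict: "t": time; "joint_pos": joint angles; "dq": joint speeds; "tau": joint torques, N m; "tool_pos": TCP position; "tcp_rot": TCP orientation; "contact_force": force on the tool from outside, world axes, zero at the start; "moment": the same for the moment, N m; "opening": finger opening in m; "gripper_force": force on a finger pad.
Only numpy, scipy, OpenCV 4.12 (cv2) and the standard library are available. Lean on these libraries where they do the work, as an engineer would, in place of code of your own. Each camera call takes 0.05 s, during which the arm holds its last target. There are 200 camera calls.

## Working session

There is one attempt and no reset: what is moved stays moved. The work goes in short steps, Python scripts to look and compute and a shell command to move; the robot and the scene stay as the last step left them, time stands still between calls to the robot, and variables do not carry over. Pictures are saved under pics/ and viewed, at most 14 in all, crops included, and the job is handed in when it is done.

```bash
ls; mkdir -p pics; cat > h.py <<'E'
import numpy as np, cv2, json
from plant import arm
def grab(name,fn):
    o=arm.get_obs(); f=arm.grab_frame(name); cv2.imwrite('pics/'+fn+'.png',f['color'])
    K=np.array(f['intrinsics'])
    if 'R' in f: R=np.array(f['R']);t=np.array(f['t'])
    else:
        T=np.array(f['T_tool_cam']); W=np.eye(4); W[:3,:3]=o['tcp_rot']; W[:3,3]=o['tool_pos']
        M=np.linalg.inv(W@T); R=M[:3,:3]; t=M[:3,3]
    np.savez('pics/'+fn+'.npz',K=K,R=R,t=t); return f['color']
def load(fn):
    d=np.load('pics/'+fn+'.npz'); return d['K'],d['R'],d['t']
def ray(fn,p):
    K,R,t=load(fn); d=R.T@np.linalg.solve(K,np.array([p[0],p[1],1.])); return -R.T@t,d
def onz(fn,p,z):
    c,d=ray(fn,p); return c+d*(z-c[2])/d[2]
def proj(fn,X):
    K,R,t=load(fn); q=K@(R@np.array(X)+t); return q[:2]/q[2]
def tri(a,p,b,q):
    c1,d1=ray(a,p);c2,d2=ray(b,q); s=np.linalg.lstsq(np.stack([d1,-d2],1),c2-c1,rcond=None)[0]
    A=c1+d1*s[0];B=c2+d2*s[1]; return (A+B)/2,np.linalg.norm(A-B)
E
python3 - <<'E'
from h import *
for n in('top','side','wrist'): grab(n,n+'0'); K,R,t=load(n+'0'); print(n,(-R.T@t).round(3),R.round(2).tolist(),K[0,0])
o=arm.get_obs(); print(o['t'],o['tool_pos'],np.array(o['tcp_rot']).round(3),o['opening'])
E
```

```text
pics
top [ 0.383 -0.04   1.061] [[0.01, -1.0, -0.01], [-1.0, -0.01, -0.09], [0.09, 0.01, -1.0]] 485.6991688801517
side [-0.188 -0.996  0.533] [[0.82, -0.58, -0.01], [-0.22, -0.3, -0.93], [0.53, 0.76, -0.38]] 509.8077275953119
wrist [0.3   0.609 0.373] [[-0.34, -0.94, 0.0], [-0.9, 0.32, 0.3], [-0.28, 0.1, -0.95]] 348.4783399114435
0.15 [0.2261611  0.63560663 0.24454563] [[ 0.942 -0.335 -0.   ]
 [-0.335 -0.942 -0.001]
 [ 0.     0.001 -1.   ]] 0.08511989288825644
```

View pics/top0.png

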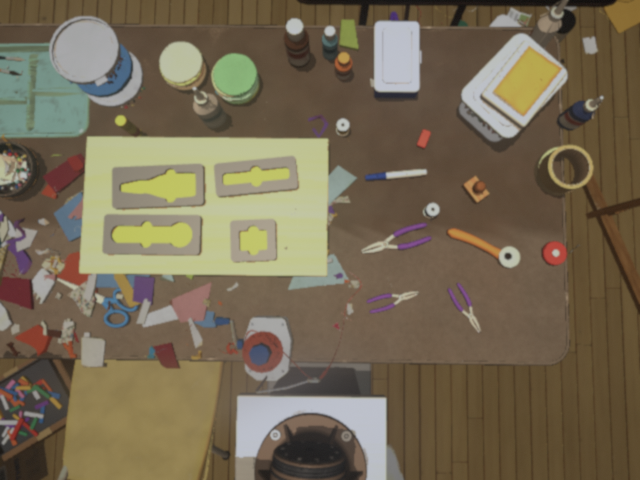

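View pics/side0.png

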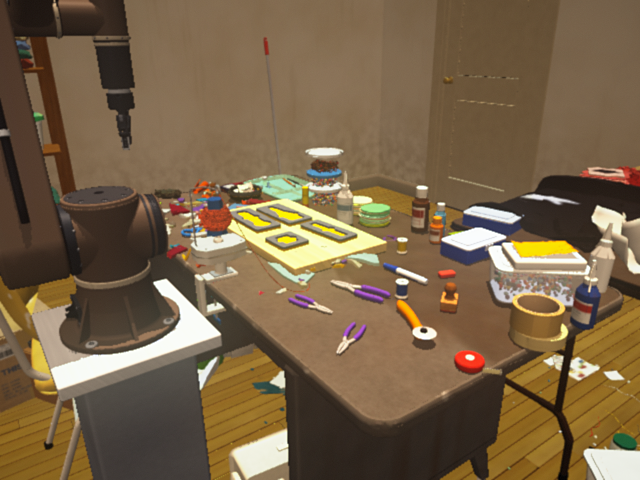

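Top view: inserts on the board at left: pliers (158,187), marker (257,177), cutter (152,235), stamp (253,241). Tools: the large pliers at (397,240), with the small look-alikes at (392,301) and (465,307). Marker is at (397,174), stamp at (477,189) and cutter from (455,233) to (510,257). The side view shows the same objects unobstructed.

```bash
python3 - <<'E'
from h import *
T=cv2.imread('pics/top0.png');S=cv2.imread('pics/side0.png')
# slabs: greyish (low sat) within board roi
def blobs(img,mask,roi,amin):
    m=np.zeros(mask.shape,np.uint8); x0,y0,x1,y1=roi; m[y0:y1,x0:x1]=mask[y0:y1,x0:x1]
    out=[]
    for c in cv2.findContours(m,cv2.RETR_EXTERNAL,cv2.CHAIN_APPROX_NONE)[0]:
        if cv2.contourArea(c)>amin: out.append(cv2.minAreaRect(c))
    return out
def fmt(L): 
    for r in L: print('  ',np.round(r[0],1),np.round(r[1],1),round(r[2],1))
for im,roi,n in((T,(90,145,322,268),'T'),(S,(225,200,375,262),'S')):
    h=cv2.cvtColor(im,cv2.COLOR_BGR2HSV)
    print(n,h[187,175] if n=='T' else '',h[150,250] if n=='T' else '',h[170,130] if n=='T' else '')
    print('slab');fmt(blobs(im,((h[...,1]<75)&(h[...,2]<170)).astype(np.uint8),roi,80))
    print('floor');fmt(blobs(im,((h[...,0]>20)&(h[...,0]<35)&(h[...,1]>150)).astype(np.uint8),roi,50))
for im,roi,n in((T,(335,150,565,335),'T'),(S,(280,250,500,380),'S')):
    h=cv2.cvtColor(im,cv2.COLOR_BGR2HSV)
    for c,lo,hi in(('purple',125,160),('orange',5,18),('blue',105,124)):
        print(n,c);fmt(blobs(im,((h[...,0]>=lo)&(h[...,0]<=hi)&(h[...,1]>(150 if c=='orange' else 80))&(h[...,2]>60)).astype(np.uint8),roi,25))
    print(n,'white');fmt(blobs(im,((h[...,1]<70)&(h[...,2]>150)).astype(np.uint8),roi,25))
big=cv2.resize(T[140:340,340:570],None,fx=3.4,fy=3,interpolation=cv2.INTER_CUBIC); big=cv2.resize(T[150:335,345:570],(729,600),interpolation=cv2.INTER_CUBIC);cv2.imwrite('pics/tcrop.png',big)
E
```

```text
T [ 31 126 195] [ 33  58 194] [ 20  40 140]
slab
   [253.8 241. ] [41.2 45.5] 88.4
   [152.  234.6] [99.7 41. ] 1.1
   [157.9 186.4] [43.1 93.5] 87.6
   [256.  176.6] [34.6 82.6] 84.3
floor
S   
slab
   [286.5 239.6] [13.6 39.5] 76.0
   [328.2 230.1] [55.3 11.4] 18.4
   [254.3 219.4] [48.3 16.5] 26.6
   [283.1 213.4] [52.7 13.9] 21.3
floor
   [286.5 239. ] [ 6. 19.] 90.0
   [328.1 229.2] [33.8  4.9] 15.5
   [253.5 219. ] [33.1  8.5] 26.6
   [285.  214.1] [32.5  7.5] 14.0
T purple
   [382.  308.5] [ 3.3 23.1] 72.5
   [378.9 297.3] [ 3.4 23. ] 76.0
   [454.5 299.8] [24.2  3.5] 58.0
   [464.3 294.1] [23.7  3.6] 61.9
   [414.5 242.9] [ 5.3 32.5] 74.9
   [409.5 228.5] [ 5.1 32.9] 71.6
T orange
   [473.3 241.1] [56.3 10.3] 24.4
   [480.  185.5] [7. 8.] 90.0
T blue
   [375.5 176. ] [ 5.3 19.2] 85.2
T white
   [472.8 319.7] [24.8  9.4] 60.3
   [349.5 308.3] [9.  4.3] 78.7
   [404.5 297.2] [ 9.4 24.2] 82.4
   [338.5 265. ] [ 7. 14.] 0.0
   [555. 253.] [6. 6.] 90.0
   [509.2 256.2] [20.5 19.8] 45.0
   [378.4 245.9] [13.6 33.7] 73.3
   [432.5 209. ] [12. 11.] 90.0
   [406.  173.2] [ 5.7 40.3] 8
[... 171 characters left out ...]
  3.8] 21.0
   [368.3 295.6] [29.4  6.1] 16.9
   [375.5 290.1] [28.8  5.5] 17.7
S orange
   [408.  313.5] [35.3 11.8] 52.1
   [449.4 296.8] [17.3 30. ] 11.3
   [446.5 271.5] [ 5. 17.] 90.0
S blue
   [390.  266.7] [13.6  4.7] 16.7
   [464.  256.5] [13. 46.] 90.0
S white
   [343.1 342.7] [10.2 22.9] 48.8
   [424. 333.] [12. 24.] 90.0
   [320.2 306.1] [24.   6.5] 15.9
   [345.6 286. ] [30.6  6.9] 11.3
   [496.5 288.6] [21.2  7.3] 69.4
   [401.5 281. ] [ 6. 13.] 90.0
   [411.4 274.7] [32.9  6.1] 21.4
   [295.6 275.3] [34.9 13.4] 12.3
   [289.8 261.9] [22.8  4.5] 26.6
   [361.6 256.9] [34.2  9.1] 7.9
   [493.5 260.5] [21. 11.] 90.0
   [336.5 252.5] [ 5. 27.] 90.0
   [314.8 254.4] [19.7  2.7] 26.6
```

View pics/tcrop.png

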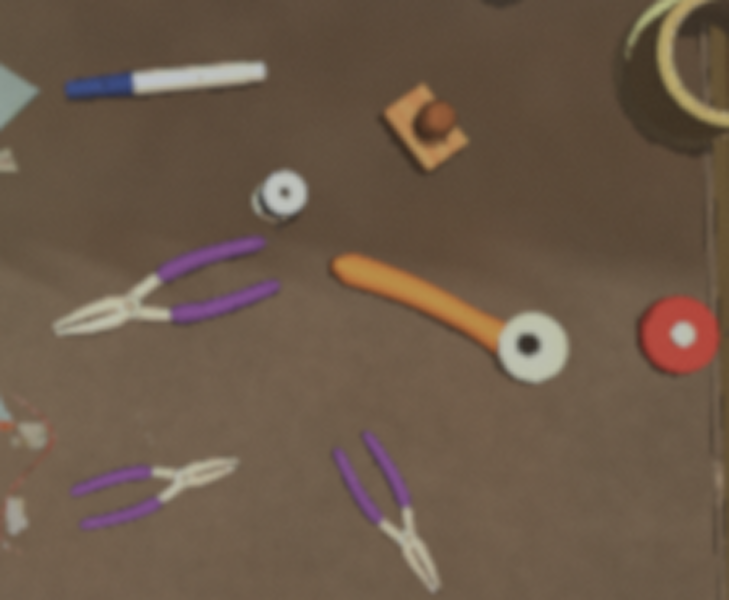

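The crop confirms the cutter's head at right (533,345), the pliers' nose to the left, and the marker with its blue cap to the left. The stamp stands with its handle up at (434,118), and a spool at (283,192) is close to the pliers' handle.

```bash
python3 - <<'E'
from h import *
P=[('stampslab',(253.8,241),(286.5,239.6)),('cutslab',(152,234.6),(254.3,219.4)),('plslab',(157.9,186.4),(283.1,213.4)),('mkslab',(256,176.6),(328.2,230.1)),
('pl purp far',(409.5,228.5),(375.5,290.1)),('pl purp near',(414.5,242.9),(368.3,295.6)),('pl white',(378.4,245.9),(345.6,286)),('mk white',(406,173.2),(411.4,274.7)),('mk blue',(375.5,176),(390,266.7)),('cut head',(509.2,256.2),(424,333)),('cut handle',(473.3,241.1),(408,313.5)),('spool',(432.5,209),(401.5,281))]
for n,a,b in P:
    X,e=tri('top0',a,'side0',b); print(n,X.round(4),'gap',round(e,4))
for n,p,z in [('pl nose',(362,251.5),.007),('pl h1',(426.5,225),.007),('pl h2',(430.5,238.5),.007),('cut tail',(449,231.5),.015),('cut head',(509.2,256.2),.015),('stamp handle',(479,186.5),.05),('stamp base',(476,189.5),.022),('mk L',(365.5,177.5),.012),('mk R',(427,172),.012)]:
    print(n,onz('top0',p,z).round(4))
E
python3 -m creep '[[[0,0,0],[0,0,0],1]]'
```

```text
stampslab [0.4786 0.1253 0.036 ] gap 0.0001
cutslab [0.4926 0.3425 0.0325] gap 0.0052
plslab [0.5946 0.3354 0.0338] gap 0.0001
mkslab [0.6182 0.1244 0.0337] gap 0.0002
pl purp far [ 0.5118 -0.2089  0.0077] gap 0.0012
pl purp near [ 0.4807 -0.2199  0.0075] gap 0.0005
pl white [ 0.4747 -0.1427  0.0024] gap 0.0018
mk white [ 0.6335 -0.201   0.0103] gap 0.0021
mk blue [ 0.6261 -0.1337  0.0094] gap 0.0037
cut head [ 0.4524 -0.4195  0.0195] gap 0.0027
cut handle [ 0.4841 -0.3439  0.0172] gap 0.0031
spool [ 0.5501 -0.2529  0.0371] gap 0.0023
pl nose [ 0.461  -0.1061  0.007 ]
pl h1 [ 0.5205 -0.2465  0.007 ]
pl h2 [ 0.491 -0.255  0.007]
cut tail [ 0.5058 -0.2934  0.015 ]
cut head [ 0.4537 -0.4221  0.015 ]
stamp handle [ 0.5978 -0.3492  0.05  ]
stamp base [ 0.5971 -0.3511  0.022 ]
mk L [ 0.6235 -0.1126  0.012 ]
mk R [ 0.6371 -0.2475  0.012 ]
t: 0.23
tool_pos: [0.2262, 0.6357, 0.2448]
tcp_rot: [[0.942, -0.335, -0.0], [-0.335, -0.942, -0.001], [0.0, 0.001, -1.0]]
contact_force: [-0.0, 0.2, -0.4]
opening: 0.085
gripper_force: 0.0
```

```bash
python3 -m creep '[[[0,0,0],[0,0,-0.036],1],[[0,0,0],[0,0,-0.036],1],[[0,0,0],[0,0,-0.037],1],[[0.058,0.078,-0.011],[0,0,0],1],[[0.058,0.078,-0.011],[0,0,0],1],[[0.058,0.078,-0.011],[0,0,0],1],[[0.058,0.078,-0.011],[0,0,0],1],[[0.058,0.078,-0.011],[0,0,0],1]]' >/dev/null
python3 -m creep '[[[0.058,0.078,-0.011],[0,0,0],1],[[0.058,0.078,-0.011],[0,0,0],1],[[0.058,0.078,-0.011],[0,0,0],1],[[0.058,0.078,-0.011],[0,0,0],1],[[0.058,0.078,-0.011],[0,0,0],1],[[0.058,0.078,-0.011],[0,0,0],1],[[0.058,0.078,-0.011],[0,0,0],1],[[0.058,0.078,-0.011],[0,0,0],1]]'
python3 -m creep '[[[0,0,0],[0,0,0],1],[[0,0,0],[0,0,0],1]]'
python3 -c "
from h import *
grab('wrist','w1'); print(arm.get_obs()['joint_pos'])"
```

```text
t: 1.57
tool_pos: [0.5289, 0.2288, 0.3029]
tcp_rot: [[1.0, 0.001, 0.0], [0.001, -1.0, 0.0], [0.0, -0.0, -1.0]]
contact_force: [1.1, 0.7, 0.1]
opening: 0.0856
gripper_force: 0.0
t: 1.73
tool_pos: [0.5291, 0.2286, 0.3025]
tcp_rot: [[1.0, -0.003, 0.0], [-0.003, -1.0, 0.0], [0.0, -0.0, -1.0]]
contact_force: [-0.3, 1.5, 0.3]
opening: 0.0855
gripper_force: 0.0
[ 7.49258782e-01  1.64643233e-01 -1.20978919e-01 -3.07510769e-04
 -1.28540107e+00  8.20017399e-01]
```

View pics/w1.png

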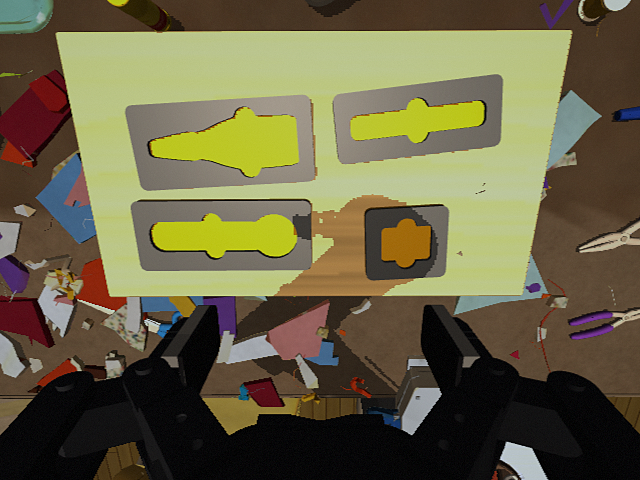

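Wrist view: the four cut-outs are clear, at pliers (225,143) with nose left, marker (418,120), cutter (220,236) with round end right (275,235), and stamp (406,243) in the gripper's shadow. I'll take a second view 0.1 m further on for heights.

```bash
python3 -m creep '[[[0,0.083,0],[0,0,0],1],[[0,0.083,0],[0,0,0],1],[[0,0.083,0],[0,0,0],1],[[0,0,0],[0,0,0],1],[[0,0,0],[0,0,0],1]]' | head -2
cat > ins.py <<'E'
from h import *
grab('wrist','w2')
res={}
for fn in('w1','w2'):
    im=cv2.imread(f'pics/{fn}.png'); h=cv2.cvtColor(im,cv2.COLOR_BGR2HSV).astype(int)
    H,S,V=h[...,0],h[...,1],h[...,2]
    fl=((S>170)&(V>80)&(H>8)&(H<36)).astype(np.uint8); fl[300:]=0
    fl=cv2.morphologyEx(fl,cv2.MORPH_OPEN,np.ones((3,3)))
    sl=((S<75)&(V<150)).astype(np.uint8)
    K,R,t=load(fn)
    for nm,L,W,X in(('stamp',.096,.088,(.4786,.1253)),('cutter',.206,.085,(.4926,.3425)),('pliers',.196,.090,(.5946,.3354)),('marker',.176,.072,(.6182,.1244))):
        p=proj(fn,(*X,.036)); 
        n,lab,st,ce=cv2.connectedComponentsWithStats(fl)
        i=lab[int(p[1]),int(p[0])]
        m=np.zeros_like(fl); x,y,w,hh=st[i][:4]; 
        m[y-45:y+hh+45,max(0,x-60):x+w+60]=(sl|fl)[y-45:y+hh+45,max(0,x-60):x+w+60]
        m=cv2.morphologyEx(m,cv2.MORPH_OPEN,np.ones((5,5)))
        n2,l2,s2,_=cv2.connectedComponentsWithStats(m); j=l2[int(p[1]),int(p[0])]
        out=[]
        for mask,z in(((l2==j),.04),((lab==i),.037)):
            c=max(cv2.findContours(mask.astype(np.uint8),cv2.RETR_EXTERNAL,cv2.CHAIN_APPROX_NONE)[0],key=len)[:,0]
            q=np.array([onz(fn,a,z)[:2] for a in c],np.float32)*1000
            r=cv2.minAreaRect(q); out.append(r)
            px=cv2.minAreaRect(c)[0]; res[(fn,nm,z)]=px
        print(fn,nm,*[(np.round(r[0],1).tolist(),np.round(r[1],1).tolist(),round(r[2],2)) for r in out])
for nm in('stamp','cutter','pliers','marker'):
    for z in(.04,.037):
        X,e=tri('w1',res['w1',nm,z],'w2',res['w2',nm,z]); print(nm,z,X.round(4),round(e,4))
E
python3 ins.py
```

```text
t: 2.2
tool_pos: [0.5276, 0.1307, 0.3027]
w1 stamp ([480.6, 127.0], [88.2, 96.2], 2.97) ([480.5, 126.8], [58.8, 58.1], 1.01)
w1 cutter ([490.8, 342.5], [205.4, 85.5], 89.77) ([490.1, 342.0], [170.8, 53.0], 89.77)
w1 pliers ([594.6, 334.7], [89.7, 194.2], 3.05) ([600.4, 330.7], [160.7, 71.5], 79.56)
w1 marker ([618.2, 124.3], [71.8, 175.7], 6.44) ([618.1, 124.6], [142.0, 44.5], 87.88)
w2 stamp ([480.6, 126.9], [88.0, 94.5], 2.93) ([480.1, 126.6], [60.2, 58.7], 2.8)
w2 cutter ([490.9, 341.6], [207.1, 84.1], 89.97) ([490.1, 342.2], [169.3, 54.1], 89.97)
w2 pliers ([594.3, 342.5], [89.7, 178.9], 3.06) ([589.1, 330.4], [71.2, 160.2], 16.58)
w2 marker ([618.7, 116.4], [71.1, 158.6], 6.64) ([618.2, 124.4], [142.2, 44.5], 87.35)
stamp 0.04 [0.4836 0.127  0.0448] 0.0001
stamp 0.037 [0.4809 0.1268 0.0368] 0.0003
cutter 0.04 [0.491  0.346  0.0362] 0.0
cutter 0.037 [0.4911 0.3418 0.0387] 0.0001
pliers 0.04 [0.5967 0.3279 0.0718] 0.0003
pliers 0.037 [0.6015 0.3306 0.0335] 0.0003
marker 0.04 [0.6231 0.1156 0.0178] 0.0054
marker 0.037 [0.6185 0.1245 0.0398] 0.0001
```

Insert poses are consistent across views, and the slab sizes match at a 40 mm top. Next I look at the tools from two wrist positions.

```bash
python3 -m creep '[[[0,0.1,0],[0,0,0],1],[[0,0.1,0],[0,0,0],1],[[0,0.1,0],[0,0,0],1],[[0,0.1,0],[0,0,0],1],[[0,0.1,0],[0,0,0],1],[[0,0.1,0],[0,0,0],1],[[0,0.1,0],[0,0,0],1],[[0,0.1,0],[0,0,0],1]]' >/dev/null; python3 -m creep '[[[0,0,0],[0,0,0],1],[[0,0,0],[0,0,0],1]]' | head -2
python3 -c "
from h import *
grab('wrist','w3');print(arm.tips_ahead)"
python3 -m creep '[[[0,0.083,0],[0,0,0],1],[[0,0.083,0],[0,0,0],1],[[0,0.083,0],[0,0,0],1],[[0,0,0],[0,0,0],1],[[0,0,0],[0,0,0],1]]' | head -2
python3 -c "
from h import *
grab('wrist','w4')"
```

```text
t: 3.08
tool_pos: [0.5286, -0.1897, 0.3018]
0.014
t: 3.55
tool_pos: [0.5291, -0.288, 0.3019]
```

View pics/w4.png

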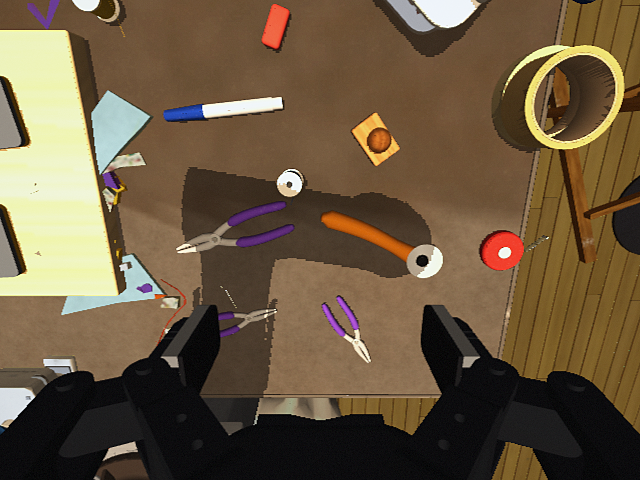

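View pics/w3.png

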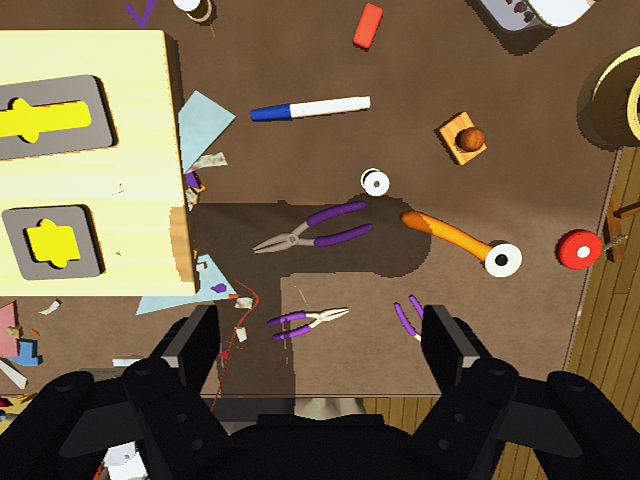

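Both views show all tools. In w4: marker (163..285,107), stamp (377,138), pliers from nose (178,250) to handles (285,205)/(293,229), cutter tail (325,217), head (424,261), and spool (290,182).

```bash
cat > tools.py <<'E'
from h import *
D={}
def comp(m,p,rad=40):
    n,l,s,c=cv2.connectedComponentsWithStats(m)
    d=[(np.hypot(*(c[i]-p)),i) for i in range(1,n) if s[i,4]>25]
    i=min(d)[1]; return max(cv2.findContours((l==i).astype(np.uint8),cv2.RETR_EXTERNAL,cv2.CHAIN_APPROX_NONE)[0],key=len)[:,0], c[i]
for fn,dx in(('w3',86),('w4',0)):
    im=cv2.imread(f'pics/{fn}.png'); h=cv2.cvtColor(im,cv2.COLOR_BGR2HSV).astype(int); H,S,V=h[...,0],h[...,1],h[...,2]
    u=lambda a:cv2.morphologyEx(a.astype(np.uint8),cv2.MORPH_OPEN,np.ones((2,2)))
    masks=dict(blue=(u((H>105)&(H<130)&(S>120)),(183,114)),mkwhite=(u((S<60)&(V>150)),(243,105)),
      pur1=(u((H>125)&(H<150)&(S>100)),(257,213)),pur2=(u((H>125)&(H<150)&(S>100)),(265,235)),
      orange=(u((H>4)&(H<17)&(S>190)&(V>60)),(365,235)),head=(u((S<70)&(V>90)),(424,261)),block=(u((H>9)&(H<20)&(S>100)&(V>130)),(370,135)))
    for n,(m,p) in masks.items():
        c,ce=comp(m,np.array(p)+(dx,0)); D[n,fn]=c
        r=cv2.minAreaRect(c); print(fn,n,'cen',ce.round(1),'rect',np.round(r[0],1),np.round(r[1],1),round(r[2],1))
import pickle; pickle.dump(D,open('D.pkl','wb'))
cen=lambda n,fn:np.array(cv2.minAreaRect(D[n,fn])[0])
for n in('blue','mkwhite','pur1','pur2','orange','head','block'):
    X,e=tri('w3',cen(n,'w3'),'w4',cen(n,'w4')); print(n,X.round(4),round(e,4))
Z=dict(blue=.009,mkwhite=.009,pur1=.008,pur2=.008,orange=.016,head=.02)
for fn in('w3','w4'):
    for n,z in Z.items():
        q=np.array([onz(fn,a,z)[:2] for a in D[n,fn]],np.float32)*1000; r=cv2.minAreaRect(q)
        print(fn,n,np.round(r[0],1),np.round(r[1],1),round(r[2],2),'box',cv2.boxPoints(r).round(0).astype(int).tolist())
# finger tips
f=arm.grab_frame('wrist');T=np.array(f['T_tool_cam']);K=np.array(f['intrinsics'])
for p in((218,306),(422,306)):
    d=T[:3,:3]@np.linalg.solve(K,[*p,1.]); c=T[:3,3]
    for s in(.0428,):
        k=(np.sign(d[1])*s-c[1])/d[1]; print('tip',p,(c+k*d).round(4))
big=cv2.resize(cv2.imread('pics/w3.png')[90:170,420:520],(750,600),interpolation=cv2.INTER_CUBIC);cv2.imwrite('pics/stc.png',big)
E
python3 tools.py
```

```text
w3 blue cen [272.2 113.9] rect [271.  114.1] [14.6 39.8] 82.9
w3 mkwhite cen [330.1 106.8] rect [330.8 107.1] [13.3 80. ] 83.4
w3 pur1 cen [335.6 212.8] rect [336.4 212.3] [11.2 62. ] 70.8
w3 pur2 cen [343.2 236.8] rect [344.  236.7] [11.  60.4] 74.7
w3 orange cen [467.4 250.8] rect [465.9 249.9] [45.3  3.3] 30.7
w3 head cen [504.3 261.1] rect [504. 261.] [32. 36.] 90.0
w3 block cen [454.8 143.3] rect [455.2 145.3] [42.7 11.1] 55.5
w4 blue cen [185.3 114.3] rect [184.1 115.4] [15.3 38.6] 80.5
w4 mkwhite cen [242.4 107.4] rect [242.9 107.3] [13.3 79.9] 82.9
w4 pur1 cen [256.3 213.1] rect [257.  212.7] [11.1 61.1] 70.4
w4 pur2 cen [265.3 237.2] rect [266.  237.2] [11.1 60. ] 74.7
w4 orange cen [366.8 233.6] rect [367.3 234.5] [97.1 19.8] 23.8
w4 head cen [426.  261.9] rect [425.5 262. ] [32. 35.] 90.0
w4 block cen [360.9 135.2] rect [361. 137.] [21.5  9.3] 55.0
blue [ 0.6248 -0.1351  0.0132] 0.0009
mkwhite [ 0.6326 -0.2024  0.0152] 0.0004
pur1 [ 0.5112 -0.2104  0.0087] 0.0001
pur2 [ 0.4801 -0.2203  0.0107] 0.0001
orange [ 0.5042 -0.333   0.1082] 0.0159
head [ 0.4509 -0.4208  0.0211] 0.
[... 616 characters left out ...]
72, -399], [429, -399]]
w4 blue [ 626.5 -133.5] [16.1 44.6] 3.17 box [[617, -112], [620, -156], [636, -155], [633, -111]]
w4 mkwhite [ 633.1 -201. ] [14.  90.8] 6.58 box [[621, -157], [631, -247], [645, -245], [635, -155]]
w4 pur1 [ 510.9 -209.8] [13.8 77.5] 19.71 box [[491, -176], [517, -249], [530, -244], [504, -171]]
w4 pur2 [ 479.2 -219.7] [14.4 77.4] 15.64 box [[462, -184], [483, -259], [497, -255], [476, -180]]
w4 orange [ 484.8 -347.7] [122.4  25. ] 65.49 box [[448, -398], [471, -409], [522, -297], [499, -287]]
w4 head [ 450.  -421.5] [43.1 44.2] 0.01 box [[428, -399], [428, -444], [472, -444], [472, -399]]
tip (218, 306) [ 0.0076 -0.0428  0.0038]
tip (422, 306) [0.009  0.0428 0.001 ]
```

View pics/stc.png

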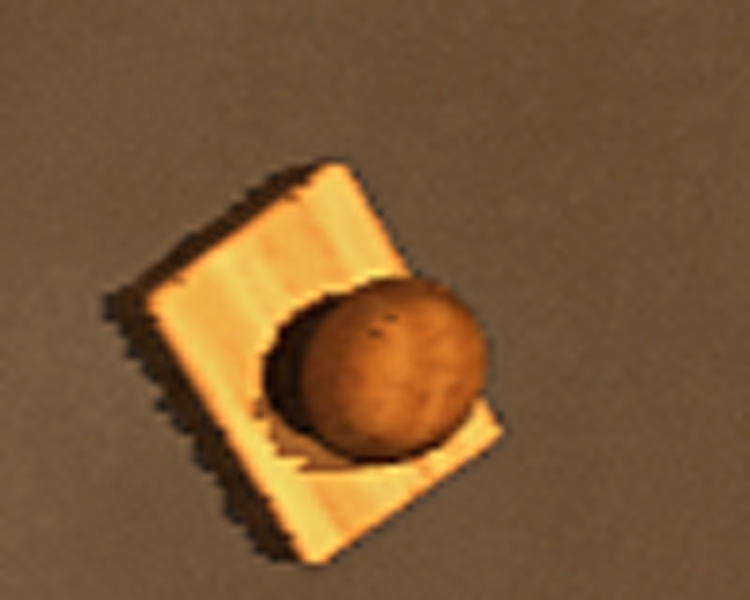

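Stamp crop: block corners at top (345,160), left (148,302), bottom (318,565), right (503,432), and handle top at (395,370), all in crop pixels at 7.5x. Next I work out the grasp frames.

```bash
cat > plan.py <<'E'
from h import *
def go(x,y,z,psi):
    """print turn about tool z and shift in the axes after that turn, normalised"""
    o=arm.get_obs(); p=np.array(o['tool_pos']); R=np.array(o['tcp_rot']); c=np.degrees(np.arctan2(R[1,0],R[0,0]))
    th=-((psi-c+180)%360-180); a=np.radians(psi)
    d=np.array([x,y,z])-p; X=np.array([np.cos(a),np.sin(a)]); Y=np.array([np.sin(a),-np.cos(a)])
    s=np.array([d[:2]@X,d[:2]@Y,-d[2]])
    print('turn',round(th,2),'norm',round(th/180,4),'shift norm',(s/.4).round(4),'mm',round(np.linalg.norm(s)*1000,1),'psi',c.round(2),'pos',p.round(4),'F',np.round(o['contact_force'],1),'w',round(o['opening'],4),'t',o['t'])
if __name__=='__main__':
    import sys; go(*map(float,sys.argv[1:]))
E
python3 - <<'E'
from h import *; import pickle
D=pickle.load(open('D.pkl','rb'))
head=np.array([450.1,-421.5]); 
q=np.array([onz('w4',a,.012)[:2] for a in D['orange','w4']])*1000
tail=q[np.argmax(np.linalg.norm(q-head,axis=1))]; print('tail far',tail,np.linalg.norm(tail-head))
for ang in(64.8,):
    a=np.radians(ang);u=np.array([np.cos(a),np.sin(a)]);n=np.array([np.sin(a),-np.cos(a)])
    O=head+59.5*u; print('cutter origin',O)
    s=(q-O)@u; l=(q-O)@n
    for y in range(-40,85,10):
        k=abs(s-y)<3
        if k.sum()>1: print(y,l[k].min().round(1),l[k].max().round(1))
P=lambda x,y:onz('w3',(420+x/7.5,90+y/7.5),.024)[:2]*1000
t,l,b,r=P(345,160),P(148,302),P(318,565),P(503,432); h=onz('w3',(420+395/7.5,90+370/7.5),.053)*1000
print('stamp',(t+l+b+r)/4,'edges',np.linalg.norm(b-l),np.linalg.norm(r-t),np.linalg.norm(t-l),'yaxis',np.degrees(np.arctan2(*((b-l+r-t)[::-1]))),'handle',h)
for fn,p in(('w4',(177,250.5)),('w3',(253,251))): print('nose',onz(fn,p,.006)*1000)
E
python3 plan.py .475 -.3675 .12 -115.2
```

```text
tail far [ 506.53173135 -290.78407568] 142.3769404593458
cutter origin [ 475.43386785 -367.66279038]
-40 -12.8 9.8
-30 -11.4 9.4
-20 -9.9 9.2
-10 -8.3 9.5
0 -8.0 10.4
10 -7.7 11.2
20 -8.0 11.5
30 -8.7 11.7
40 -9.9 10.9
50 -11.3 10.6
60 -12.7 9.7
70 -14.1 8.4
80 -10.4 3.6
stamp [ 598.12679301 -351.31106048] edges 48.54188652117491 47.84636814927945 33.19674192777052 yaxis -142.74470079213384 handle [ 598.36673726 -349.0274215    53.        ]
nose [ 460.75471459 -103.98176381    6.        ]
nose [ 459.72992552 -103.57171975    6.        ]
turn 115.34 norm 0.6408 shift norm [0.2397 0.0366 0.4558] mm 206.5 psi 0.14 pos [ 0.5291 -0.287   0.3023] F [ 0.2  0.1 -0.4] w 0.0855 t 3.65
```

```bash
python3 -m creep '[[[0,0,0.03],[0,0,0.038],1],[[0,0,0.03],[0,0,0.038],1],[[0,0,0.03],[0,0,0.038],1],[[0,0,0.03],[0,0,0.038],1],[[0,0,0.03],[0,0,0.038],1],[[0,0,0.03],[0,0,0.038],1],[[0,0,0.03],[0,0,0.038],1],[[0,0,0.03],[0,0,0.038],1]]' >/dev/null
python3 -m creep '[[[0,0,0.03],[0,0,0.038],0.2],[[0,0,0.03],[0,0,0.038],0.2],[[0,0,0.03],[0,0,0.038],0.2],[[0,0,0.03],[0,0,0.038],0.2],[[0,0,0.03],[0,0,0.038],0.2],[[0,0,0.03],[0,0,0.038],0.2],[[0,0,0.03],[0,0,0.038],0.2],[[0,0,0.03],[0,0,0.038],0.2]]' >/dev/null
python3 -m creep '[[[0,0,0],[0,0,0.038],0.2],[[0,0,0],[0,0,0],0.2]]' >/dev/null
python3 plan.py .482 -.3575 .023 -116
```

```text
turn -0.41 norm -0.0023 shift norm [0.2102 0.0274 0.2177] mm 121.5 psi -116.41 pos [ 0.5287 -0.2867  0.1101] F [-0.1  0.   0.2] w 0.0511 t 5.15
```

```bash
python3 -m creep '[[[0.07,0.009,0],[0,0,-0.002],0.2],[[0.07,0.009,0],[0,0,0],0.2],[[0.07,0.009,0],[0,0,0],0.2],[[0,0,0.06],[0,0,0],0.2],[[0,0,0.06],[0,0,0],0.2],[[0,0,0.06],[0,0,0],0.2],[[0,0,0.037],[0,0,0],0.2],[[0,0,0],[0,0,0],0.2]]' | tail -5
python3 plan.py .482 -.3575 .023 -116
python3 -m creep '[[[0,0,0],[0,0,0],-1],[[0,0,0],[0,0,0],-1],[[0,0,0],[0,0,0],-1],[[0,0,0],[0,0,0],-1],[[0,0,0],[0,0,0],-1],[[0,0,0],[0,0,0],-1]]' 35
python3 -c "
from h import *
grab('wrist','w5')"
```

```text
tool_pos: [0.4808, -0.3577, 0.0212]
tcp_rot: [[-0.432, -0.902, -0.004], [-0.902, 0.432, 0.002], [0.0, 0.004, -1.0]]
contact_force: [0.1, -0.0, -0.7]
opening: 0.0513
gripper_force: 0.0
turn 0.4 norm 0.0022 shift norm [-0.0017 -0.0025 -0.0045] mm 2.2 psi -115.6 pos [ 0.4808 -0.3577  0.0212] F [ 0.1 -0.  -0.7] w 0.0513 t 5.8167
t: 6.32
tool_pos: [0.4832, -0.3595, 0.0254]
tcp_rot: [[-0.436, -0.9, 0.003], [-0.9, 0.436, -0.001], [-0.0, -0.003, -1.0]]
contact_force: [0.4, 3.8, 6.6]
opening: 0.023
gripper_force: 35.2
```

View pics/w5.png

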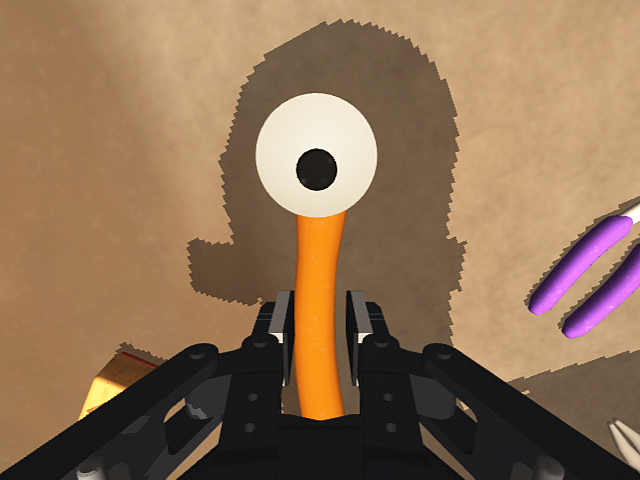

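The round head is at (316,155), the handle is between the pads, and grip force is 35 N. I'll test-lift.

```bash
python3 -m creep '[[[0,0,-0.01],[0,0,0],-1],[[0,0,-0.02],[0,0,0],-1],[[0,0,-0.03],[0,0,0],-1],[[0,0,-0.04],[0,0,0],-1],[[0,0,-0.05],[0,0,0],-1],[[0,0,-0.05],[0,0,0],-1],[[0,0,0],[0,0,0],-1],[[0,0,0],[0,0,0],-1]]' 45
python3 -c "
from h import *
grab('wrist','w6')"
```

```text
t: 7.03
tool_pos: [0.4826, -0.3598, 0.1056]
tcp_rot: [[-0.437, -0.9, 0.003], [-0.9, 0.437, -0.001], [-0.0, -0.003, -1.0]]
contact_force: [-0.0, 0.0, -2.4]
opening: 0.0222
gripper_force: 44.0
```

View pics/w6.png

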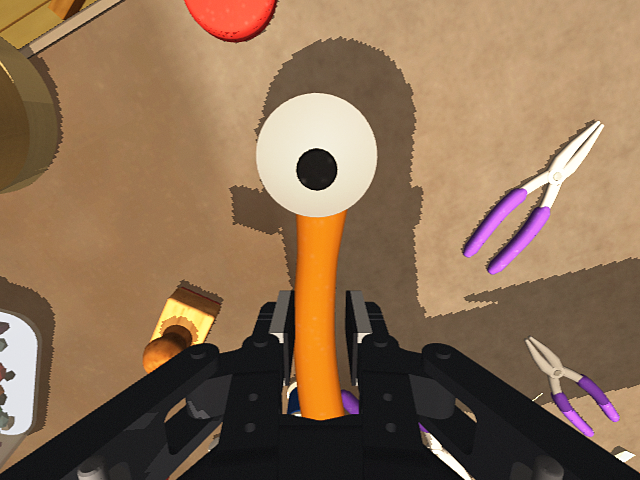

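The cutter hangs level in the grip, with the head at (316,155) px. I'll compute its place in the tool frame and the target.

```bash
python3 - <<'E'
from h import *
f=arm.grab_frame('wrist');T=np.array(f['T_tool_cam']);K=np.array(f['intrinsics'])
im=f['color'];h=cv2.cvtColor(im,cv2.COLOR_BGR2HSV)
m=((h[...,1]<50)&(h[...,2]>150)).astype(np.uint8); m[:80]=0;m[230:]=0;m[:,:240]=0;m[:,390:]=0
c=max(cv2.findContours(m,cv2.RETR_EXTERNAL,cv2.CHAIN_APPROX_NONE)[0],key=len); e=cv2.fitEllipse(c); print(e)
rad=T[:3,:3].T@np.array([0,0,1]); 
for zt in(-.004,-.008,0,.004):
  q=[]
  for p in c[:,0]:
    d=T[:3,:3]@np.linalg.solve(K,[*p,1.]); k=(zt-T[2,3])/d[2]; q.append((T[:3,3]+k*d)[:2]*1000)
  q=np.array(q,np.float32); r=cv2.minAreaRect(q); (cc,rr)=cv2.minEnclosingCircle(q); print(zt,np.round(cc,1),round(rr*2,1),np.round(r[1],1))
m=((h[...,0]>4)&(h[...,0]<18)&(h[...,1]>180)).astype(np.uint8)
for v in(230,260,290,320,350,380,410):
  x=np.where(m[v,290:350])[0]+290; mid=(x[0]+x[-1])/2
  d=T[:3,:3]@np.linalg.solve(K,[mid,v,1.]); k=(.005-T[2,3])/d[2]; print(v,((T[:3,3]+k*d)*1000).round(1),len(x))
E
```

```text
((316.05511474609375, 154.6700439453125), (118.59263610839844, 122.72184753417969), 177.8630828857422)
-0.004 [68.4 -2.4] 42.0 [41.9 41.5]
-0.008 [68.6 -2.4] 40.7 [40.5 40.1]
0 [68.1 -2.5] 43.4 [43.2 42.8]
0.004 [67.8 -2.5] 44.7 [44.5 44.1]
230 [39.7 -1.4  5. ] 46
260 [26.9 -2.4  5. ] 41
290 [13.4 -3.7  5. ] 41
320 [-0.8 -3.6  5. ] 40
350 [-16.   -3.9   5. ] 43
380 [-32.1  -2.6   5. ] 43
410 [-49.2  -0.3   5. ] 43
```

```bash
python3 -m creep '[[[0,0,-0.01],[0,0,-0.034],-1],[[0,0,-0.01],[0,0,-0.034],-1],[[0,0,-0.01],[0,0,-0.034],-1],[[0,0,-0.01],[0,0,-0.034],-1],[[-0.09,0,0],[0,0,0],-1],[[-0.098,0,0],[0,0,0],-1],[[-0.098,0,0],[0,0,0],-1],[[-0.098,0,0],[0,0,0],-1]]' >/dev/null
python3 -m creep '[[[-0.098,0,0],[0,0,0],-1],[[-0.098,0,0],[0,0,0],-1],[[-0.098,0,0],[0,0,0],-1],[[-0.098,0,0],[0,0,0],-1],[[-0.098,0,0],[0,0,0],-1],[[-0.098,0,0],[0,0,0],-1],[[-0.098,0,0],[0,0,0],-1],[[-0.098,0,0],[0,0,0],-1]]' >/dev/null
python3 -m creep '[[[-0.098,0,0],[0,0,0],-1],[[-0.098,0,0],[0,0,0],-1],[[-0.098,0,0],[0,0,0],-1],[[0,0,0],[0,0,0],-1],[[0,0,0],[0,0,0],-1]]' >/dev/null
python3 plan.py .4918 .3507 .09 -91.5
```

```text
turn 0.27 norm 0.0015 shift norm [-0.3093  0.0175  0.0711] mm 127.1 psi -91.23 pos [0.4956 0.2268 0.1184] F [-1.2 -2.3 -1.1] w 0.0226 t 8.8833
```

```bash
python3 -m creep '[[[-0.078,0.004,0.018],[0,0,0.001],-1],[[-0.078,0.004,0.018],[0,0,0],-1],[[-0.078,0.004,0.018],[0,0,0],-1],[[-0.075,0.005,0.017],[0,0,0],-1],[[0,0,0],[0,0,0],-1],[[0,0,0],[0,0,0],-1],[[0,0,0],[0,0,0],-1]]' >/dev/null
python3 plan.py .4918 .3507 .09 -91.5
python3 -c "
from h import *
grab('wrist','w7')"
```

```text
turn -0.11 norm -0.0006 shift norm [-0.0078  0.0015  0.0011] mm 3.2 psi -91.61 pos [0.4923 0.3475 0.0904] F [ 1.2 -0.5 -0.9] w 0.0228 t 9.4667
```

View pics/w7.png

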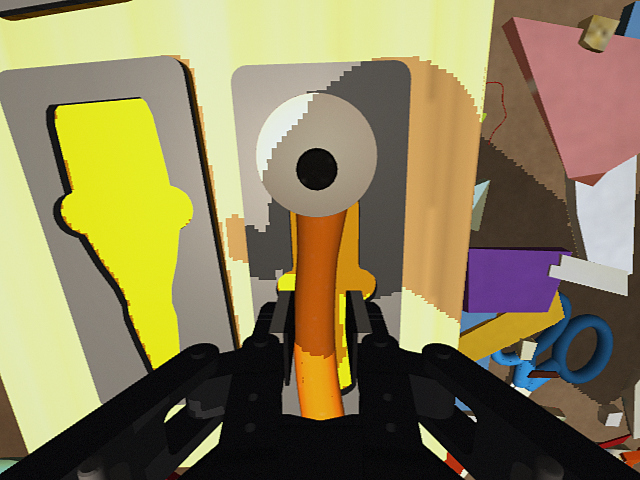

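The head at (316,155) hides the round end. The slab's far end corners are at (233,65) and (411,62), which I'll use to check camera bias.

```bash
python3 - <<'E'
from h import *
# slab right edges: rows 100..250 left and right sides
for p in((233,66),(411,63),(240,160),(408,160),(246,240),(405,240)): print(p,(onz('w7',p,.04)*1000).round(1))
for p in((316,154.7),): print('head',[(onz('w7',p,z)*1000).round(1) for z in(.088,.09)])
K,R,t=load('w7'); print((-R.T@t).round(4))
E
```

```text
(233, 66) [530.8 239.6  40. ]
(411, 63) [448.  240.7  40. ]
(240, 160) [531.7 282.4  40. ]
(408, 160) [447.3 284.8  40. ]
(246, 240) [532.6 324.4  40. ]
(405, 240) [446.9 326.9  40. ]
head [array([492.9, 278. ,  88. ]), array([492.8, 277.9,  90. ])]
[0.4913 0.2701 0.2195]
```

```bash
python3 - <<'E'
from h import *
f=arm.grab_frame('wrist');T=np.array(f['T_tool_cam']);K=np.array(f['intrinsics']);print(K.round(1),T.round(4))
M=np.linalg.inv(T)
for X in((0,0,0),(0,0,.01),(.07,0,-.005),(.011,.0115,.01),(.011,-.0115,.01),(0,.0115,-.03),(0,-.0115,-.03)):
    q=K@(M@np.array([*X,1]))[:3]; print(X,(q[:2]/q[2]).round(1))
grab('side','s7');grab('top','t7')
S=cv2.imread('pics/s7.png')[150:300,200:400];Tt=cv2.imread('pics/t7.png')[130:290,70:270]
cv2.imwrite('pics/st7.png',np.hstack([cv2.resize(S,(400,300),interpolation=2),cv2.resize(Tt,(375,300),interpolation=2)]))
E
```

```text
[[348.5   0.  320. ]
 [  0.  348.5 241.6]
 [  0.    0.    1. ]] [[-8.000e-04 -9.534e-01 -3.016e-01  7.770e-02]
 [ 1.000e+00 -6.000e-04 -8.000e-04 -9.000e-04]
 [ 6.000e-04 -3.016e-01  9.534e-01 -1.289e-01]
 [ 0.000e+00  0.000e+00  0.000e+00  1.000e+00]]
(0, 0, 0) [322.6 325.4]
(0, 0, 0.01) [322.5 313.5]
(0.07, 0, -0.005) [323.  154.6]
(0.011, 0.0115, 0.01) [348.8 291.1]
(0.011, -0.0115, 0.01) [296.2 291.1]
(0, 0.0115, -0.03) [357.2 372.5]
(0, -0.0115, -0.03) [289.1 372.5]
```

View pics/st7.png

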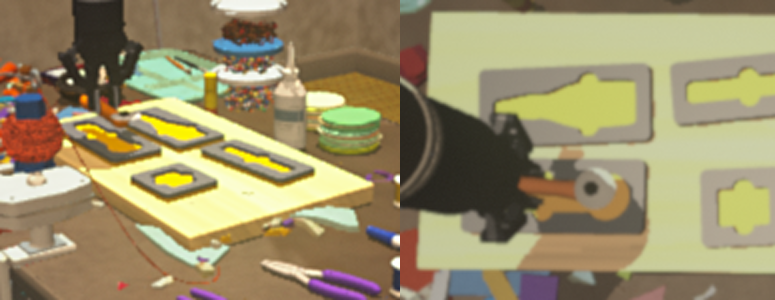

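Side and top views show the cutter over its cut-out. In the top crop the head at (595,188) lies above the round end at (605,198), which after parallax agrees in sign with the wrist measurement: shift -3.3 mm in x, +5.3 mm in y. I'll correct, then lower under force watch.

```bash
python3 -m creep '[[[-0.013,0.008,0],[0,0,0],-1],[[0,0,0.03],[0,0,0],-1],[[0,0,0.025],[0,0,0],-1],[[0,0,0.012],[0,0,0],-1],[[0,0,0],[0,0,0],-1],[[0,0,0],[0,0,0],-1]]' | grep -E 'pos|contact'
python3 -m creep '[[[0,0,0.005],[0,0,0],-1],[[0,0,0],[0,0,0],-1]]' | grep -E 'pos|contact'
python3 -m creep '[[[0,0,0.005],[0,0,0],-1],[[0,0,0],[0,0,0],-1]]' | grep -E 'pos|contact'
```

```text
tool_pos: [0.4896, 0.354, 0.0642]
contact_force: [0.1, -0.1, -0.9]
tool_pos: [0.4898, 0.3543, 0.0626]
contact_force: [0.2, 0.1, -1.7]
tool_pos: [0.4897, 0.3542, 0.0604]
contact_force: [-1.0, -0.8, -1.3]
```

```bash
for i in 1 2; do python3 -m creep '[[[0,0,0.005],[0,0,0],-1],[[0,0,0],[0,0,0],-1]]' | grep -E 'pos|contact'; done
python3 - <<'E'
from h import *
grab('wrist','w8'); im=cv2.imread('pics/w8.png')
for p in((233,66),(411,63)): pass
h=cv2.cvtColor(im,cv2.COLOR_BGR2HSV)
E
```

```text
tool_pos: [0.4899, 0.3544, 0.0595]
contact_force: [-2.0, -1.7, 7.5]
tool_pos: [0.4899, 0.3544, 0.0593]
contact_force: [-7.6, -4.2, 22.7]
```

View pics/w8.png

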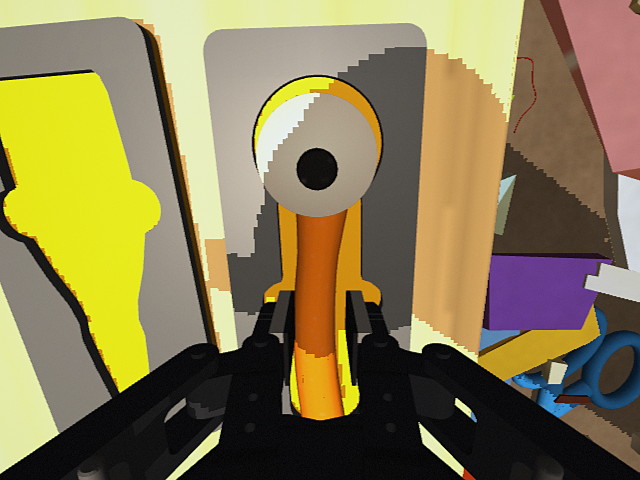

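The head sits inside the round end, at (317,155) against rim centre ≈(317,137), with contact felt at the floor height. I'll relax slightly, release, rise and check.

```bash
python3 -m creep '[[[0,0,-0.005],[0,0,0],-1],[[0,0,0],[0,0,0],0.1],[[0,0,0],[0,0,0],0.1],[[0,0,0],[0,0,0],0.2],[[0,0,-0.03],[0,0,0],0.2],[[0,0,-0.08],[0,0,0],0.2],[[0,0,-0.09],[0,0,0],0.2],[[0,0,-0.09],[0,0,0],0.2]]' | grep -E 'pos|contact|open'
python3 -m creep '[[[0,0,-0.09],[0,0,0],0.2],[[0.08,0,-0.08],[0,0,0],0.2],[[0.08,0,0],[0,0,0],0.2],[[0,0,0],[0,0,0],0.2],[[0,0,0],[0,0,0],0.2]]' | grep -E 'pos'
python3 -c "
from h import *
grab('wrist','w9');grab('top','t9');grab('side','s9')
a=cv2.imread('pics/w9.png');print(a.shape)
cv2.imwrite('pics/c9.png',a)"
```

```text
tool_pos: [0.4894, 0.3536, 0.1748]
contact_force: [0.4, 0.8, 0.2]
opening: 0.0511
tool_pos: [0.4881, 0.2917, 0.2407]
(480, 640, 3)
```

View pics/c9.png

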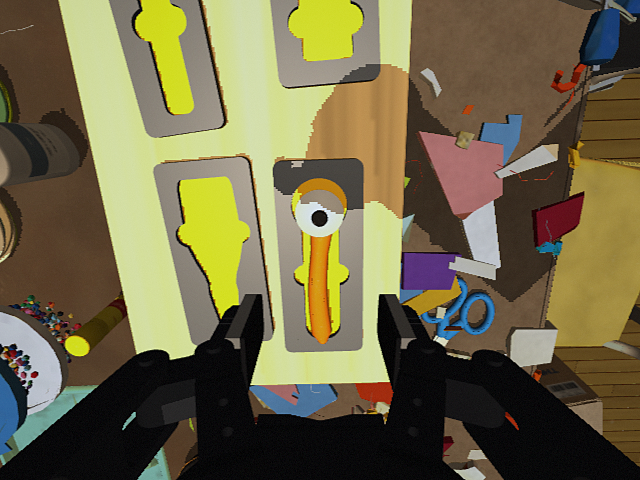

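The cutter lies in its slot: head (320,213), rim centre ≈(319,203), tail tip (323,342). I'll compute whether it is down and centred, allowing for parallax.

```bash
python3 - <<'E'
from h import *
# slab corners for reference in this view (z=.04)
im=cv2.imread('pics/w9.png');h=cv2.cvtColor(im,cv2.COLOR_BGR2HSV)
m=((h[...,1]<60)&(h[...,2]>95)).astype(np.uint8); m[:188]=0;m[245:]=0;m[:,:285]=0;m[:,:290]=0;m[:,352:]=0
hd=((h[...,0]>4)&(h[...,0]<17)&(h[...,1]>190)).astype(np.uint8)
for name,p,z in(('slabTL',(274,160),.04),('slabTR',(363,160),.04),('slabBL',(285,352),.04),('slabBR',(362,350),.04),('rim L',(293,205),.04),('rim R',(348,205),.04),('rim top',(320,177),.04),
  ('head L',(296,214),.054),('head R',(343,214),.054),('head bot',(320,237),.058),('hole',(319.5,218.5),.061),('hole -2mm',(319.5,218.5),.057),('tail',(323,343),.045),('slot bot',(308,337),.04),('hmid',(318.5,280),.05),('hlow',(319.5,310),.05),('htop',(318.5,250),.05)):
    print(name,(onz('w9',p,z)*1000).round(1))
for z in(.05,.055,.061):
  c=[onz('w9',p,z)[:2]*1000 for p in((296,214),(343,214))]; print('headdia',z,np.linalg.norm(c[0]-c[1]))
E
```

```text
slabTL [530.4 238.2  40. ]
slabTR [448.3 240.7  40. ]
slabBL [532.7 445.2  40. ]
slabBR [447.9 445.   40. ]
rim L [515.1 280.9  40. ]
rim R [462.3 282.5  40. ]
rim top [488.4 255.   40. ]
head L [511.6 286.6  54. ]
head R [468.  287.9  54. ]
head bot [490.  308.3  58. ]
hole [489.9 289.8  61. ]
hole -2mm [489.9 290.8  57. ]
tail [490.5 431.5  45. ]
slot bot [506.6 426.9  40. ]
hmid [492.9 355.5  50. ]
hlow [492.9 388.9  50. ]
htop [491.9 323.9  50. ]
headdia 0.05 44.10592724486284
headdia 0.055 43.41568985358704
headdia 0.061 42.58740498405595
```

The head sits about 3 mm toward +y, within play. One sideways view will triangulate whether the tail is also down.

```bash
python3 -m creep '[[[0,-0.1,0],[0,0,0],0.2],[[0,-0.1,0],[0,0,0],0.2],[[0,0,0],[0,0,0],0.2],[[0,0,0],[0,0,0],0.2]]' | grep pos
python3 - <<'E'
from h import *
grab('wrist','w10')
R={}
for fn in('w9','w10'):
    im=cv2.imread(f'pics/{fn}.png');h=cv2.cvtColor(im,cv2.COLOR_BGR2HSV).astype(int)
    hole=proj(fn,(.490,.2898,.060)); tl=proj(fn,(.491,.415,.05))
    x,y=hole.astype(int); m=(h[y-12:y+13,x-12:x+13,2]<50).astype(np.uint8); n,l,s,c=cv2.connectedComponentsWithStats(m); i=1+np.argmax(s[1:,4]); H=c[i]+(x-12,y-12)
    m=((h[...,0]>3)&(h[...,0]<14)&(h[...,1]>200)&(h[...,2]>90)).astype(np.uint8)
    q=np.argwhere(m); q=q[(abs(q[:,1]-tl[0])<20)&(q[:,0]>tl[1]-60)&(q[:,0]<tl[1]+35)]
    ymax=q[:,0].max(); tip=q[q[:,0]>=ymax-1].mean(0)[::-1]
    mids=[(q[q[:,0]==r][:,1].mean(),r) for r in(int(ymax)-12,int(ymax)-30)]
    w=[np.ptp(q[q[:,0]==r][:,1]) for r in(int(ymax)-12,int(ymax)-30)]
    R[fn]=[H,tip]+mids; print(fn,s[i,4],np.round(R[fn],1).tolist(),w)
for k,n in enumerate(('hole','tip','m12','m30')): X,e=tri('w9',R['w9'][k],'w10',R['w10'][k]); print(n,(X*1000).round(1),round(e*1000,1))
E
```

```text
tool_pos: [0.5692, 0.2908, 0.2374]
w9 189 [[319.1, 217.9], [318.0, 341.0], [323.7, 329.0], [321.7, 311.0]] [np.int64(18), np.int64(18)]<stdin>:11: RuntimeWarning: Mean of empty slice.
  ret = ret.dtype.type(ret / rcount)
Traceback (most recent call last):
ValueError: zero-size array to reduction operation maximum which has no identity
```

```bash
cat > chk.py <<'E'
from h import *
def mids(fn):
    im=cv2.imread(f'pics/{fn}.png');h=cv2.cvtColor(im,cv2.COLOR_BGR2HSV).astype(int); out={}
    m=(h[...,0]>=2)&(h[...,0]<19)&(h[...,1]>150)&(h[...,2]>40)
    for y in(.32,.34,.355,.37,.38):
        c=proj(fn,(.4925,y,.05)); r=int(round(c[1])); a=np.where(m[r,int(c[0])-16:int(c[0])+17])[0]+int(c[0])-16
        out[y]=((a.min()+a.max())/2,r,np.ptp(a),c.round(1)) if len(a) else None
    return out
A,B=mids('w9'),mids('w10')
for y in A:
    print(y,A[y],B[y])
    if A[y] and B[y]:
        # intersect plane of constant image row: use lateral disparity only
        c1,d1=ray('w9',A[y][:2]);c2,d2=ray('w10',B[y][:2])
        M=np.array([[d1[0],-d2[0]],[d1[2],-d2[2]]]); s=np.linalg.solve(M,(c2-c1)[[0,2]]); print('   z',((c1+d1*s[0])*1000).round(1))
for fn in('w9','w10'):
    im=cv2.imread(f'pics/{fn}.png');g=im.max(2).astype(int)
    x,y=proj(fn,(.490,.2898,.060)).astype(int); m=(g[y-14:y+15,x-14:x+15]<50).astype(np.uint8); n,l,s,c=cv2.connectedComponentsWithStats(m); i=1+np.argmax(s[1:,4]); print(fn,c[i]+(x-14,y-14),s[i])
E
python3 chk.py
```

```text
0.32 (np.float64(315.0), 246, np.int64(26), array([317.8, 246.2])) (np.float64(402.5), 247, np.int64(21), array([401.9, 246.5]))
   z [494.8 315.7  62. ]
0.34 (np.float64(318.5), 266, np.int64(17), array([318.4, 265.5])) (np.float64(398.5), 266, np.int64(19), array([401.1, 266. ]))
   z [492.6 344.6  39.6]
0.355 (np.float64(317.5), 280, np.int64(17), array([318.9, 279.6])) (np.float64(397.5), 280, np.int64(19), array([400.5, 280.2]))
   z [494.  358.2  43.8]
0.37 (np.float64(318.5), 293, np.int64(19), array([319.3, 293.2])) (np.float64(400.5), 294, np.int64(11), array([399.9, 294. ]))
   z [493.2 367.   55.5]
0.38 (np.float64(318.5), 302, np.int64(19), array([319.6, 302.1])) (np.float64(405.0), 303, np.int64(2), array([399.5, 303.1]))
   z [493.1 367.3  74. ]
w9 [319.05291005 217.9047619 ] [  7   7  15  16 189]
w10 [407.58215962 218.06103286] [  6   6  16  17 213]
```

The handle's mid height comes out at 40–44 mm where the tail region lies, against 44.5 mm expected on the floor, so the cutter is flat. Next the pliers.

```bash
python3 plan.py .492 -.2045 .1 -72.6
```

```text
turn -19.02 norm -0.1057 shift norm [1.1246 0.5521 0.3448] mm 519.8 psi -91.62 pos [0.5682 0.2908 0.2379] F [ 0.1 -0.3 -0.6] w 0.0513 t 12.5
```

```bash
python3 -m creep '[[[0,0,0],[0,0,-0.035],0.45],[[0,0,0],[0,0,-0.035],0.45],[[0,0,0],[0,0,-0.035],0.45],[[0.08,0.039,0.025],[0,0,0],0.45],[[0.08,0.039,0.025],[0,0,0],0.45],[[0.08,0.039,0.025],[0,0,0],0.45],[[0.08,0.039,0.025],[0,0,0],0.45],[[0.08,0.039,0.025],[0,0,0],0.45]]' >/dev/null
python3 -m creep '[[[0.08,0.039,0.025],[0,0,0],0.45],[[0.08,0.039,0.025],[0,0,0],0.45],[[0.08,0.039,0.025],[0,0,0],0.45],[[0.08,0.039,0.025],[0,0,0],0.45],[[0.08,0.039,0.025],[0,0,0],0.45],[[0.08,0.039,0.025],[0,0,0],0.45],[[0.08,0.039,0.025],[0,0,0],0.45],[[0.08,0.039,0.025],[0,0,0],0.45]]' >/dev/null
python3 -m creep '[[[0.08,0.039,0.025],[0,0,0],0.45],[[0,0,0],[0,0,0],0.45],[[0,0,0],[0,0,0],0.45]]' >/dev/null
python3 plan.py .492 -.2045 .025 -72.6
python3 - <<'E'
from h import *
grab('wrist','w11'); im=cv2.imread('pics/w11.png');h=cv2.cvtColor(im,cv2.COLOR_BGR2HSV)
m=((h[...,0]>125)&(h[...,0]<150)&(h[...,1]>100)).astype(np.uint8)
for c in cv2.findContours(m,0,1)[0]:
    if cv2.contourArea(c)>150:
        r=cv2.minAreaRect(c); q=np.array([onz('w11',p[0],.007)[:2]*1000 for p in c],np.float32); R=cv2.minAreaRect(q); print(np.round(r[0]),np.round(R[0],1),np.round(R[1],1),round(R[2],1))
E
```

```text
turn -0.23 norm -0.0013 shift norm [3.700e-03 1.000e-04 1.857e-01] mm 74.3 psi -72.83 pos [ 0.4916 -0.2031  0.0993] F [0.6 0.  0.5] w 0.0616 t 14.0833
[496. 352.] [ 345.  -166.9] [10.3 20.3] 25.5
[465. 349.] [ 366.  -163.5] [ 9.9 18.8] 50.9
[345. 235.] [ 479.9 -218. ] [13.8 78.2] 15.9
[294. 235.] [ 511.7 -208.2] [13.8 78.2] 19.6
[573. 163.] [ 359.9 -305.4] [57.7 10.9] 31.9
[572. 123.] [ 371.8 -326.5] [58.4 10.4] 28.1
```

```bash
python3 -m creep '[[[0.006,-0.001,0.05],[0,0,-0.002],0.45],[[0,0,0.06],[0,0,0],0.45],[[0,0,0.06],[0,0,0],0.45],[[0,0,0.025],[0,0,0],0.45],[[0,0,0.008],[0,0,0],0.45],[[0,0,0],[0,0,0],0.45],[[0,0,0],[0,0,0],0.45]]' | grep -E 'pos|contact'
for i in 1 2 3; do python3 -m creep '[[[0,0,0.004],[0,0,0],0.45],[[0,0,0],[0,0,0],0.45]]' | grep -E 'pos|contact'; done
```

```text
tool_pos: [0.4949, -0.2038, 0.0198]
contact_force: [0.0, -0.1, -0.1]
tool_pos: [0.4946, -0.2042, 0.0181]
contact_force: [0.7, 0.3, 0.1]
tool_pos: [0.4941, -0.2044, 0.0159]
contact_force: [0.3, -0.5, -0.1]
tool_pos: [0.4938, -0.2044, 0.0139]
contact_force: [-0.6, -0.3, -0.7]
```

```bash
python3 -m creep '[[[0,0,0],[0,0,0],-0.2],[[0,0,0],[0,0,0],-1],[[0,0,0],[0,0,0],-1],[[0,0,0],[0,0,0],-1],[[0,0,0],[0,0,0],-1],[[0,0,0],[0,0,0],-1]]' 45 | grep -E 'pos|contact|open|grip'
python3 -m creep '[[[0,0,-0.01],[0,0,0],-1],[[0,0,-0.02],[0,0,0],-1],[[0,0,-0.04],[0,0,0],-1],[[0,0,-0.05],[0,0,0],-1],[[0,0,-0.06],[0,0,0],-1],[[0,0,-0.06],[0,0,0],-1],[[0,0,0],[0,0,0],-1]]' | grep -E 'pos|contact|open|grip'
cat > pl.py <<'E'
from h import *
import sys
fn=sys.argv[1]; f=arm.grab_frame('wrist');T=np.array(f['T_tool_cam']);K=np.array(f['intrinsics'])
im=f['color'];cv2.imwrite(f'pics/{fn}.png',im);h=cv2.cvtColor(im,cv2.COLOR_BGR2HSV)
m=((h[...,0]>125)&(h[...,0]<150)&(h[...,1]>100)).astype(np.uint8)
def tool(p,zt):
    d=T[:3,:3]@np.linalg.solve(K,[*p,1.]); k=(zt-T[2,3])/d[2]; return (T[:3,3]+k*d)[:2]*1000
for c in cv2.findContours(m,0,1)[0]:
    if cv2.contourArea(c)>600:
        q=np.array([tool(p[0],.007) for p in c],np.float32); R=cv2.minAreaRect(q); print('px',np.round(cv2.minAreaRect(c)[0]),np.round(R[0],1),np.round(R[1],1),round(R[2],1),'xmax end',q[q[:,0]>q[:,0].max()-4].mean(0).round(1))
E
python3 pl.py w12
```

```text
tool_pos: [0.4939, -0.2044, 0.0143]
contact_force: [-1.9, 0.1, 5.8]
opening: 0.0442
gripper_force: 45.6
tool_pos: [0.4967, -0.2048, 0.1152]
contact_force: [0.4, -0.6, -0.1]
opening: 0.0447
gripper_force: 46.2
px [281. 294.] [  8.4 -17.5] [14.5 79.5] 87.3 xmax end [ 46.7 -16.6]
px [358. 293.] [ 8.6 15.6] [79.8 14. ] 1.0 xmax end [47.1 13.9]
px [565. 169.] [64.  92.8] [33.4  6.3] 75.8 xmax end [ 68.3 101.9]
px [564. 132.] [77.7 89.8] [33.6  5.9] 79.8 xmax end [80.7 94.9]
```

```bash
python3 plan.py .5948 .3047 .1 -87.8
```

```text
turn 15.49 norm 0.0861 shift norm [-1.2625 -0.2964  0.0327] mm 518.9 psi -72.31 pos [ 0.4957 -0.2045  0.1131] F [-0.5  0.1 -1.5] w 0.0446 t 16.35
```

```bash
python3 -m creep '[[[0,0,0],[0,0,0.029],-1],[[0,0,0],[0,0,0.029],-1],[[0,0,0],[0,0,0.028],-1],[[-0.09,-0.021,0.002],[0,0,0],-1],[[-0.09,-0.021,0.002],[0,0,0],-1],[[-0.09,-0.021,0.002],[0,0,0],-1],[[-0.09,-0.021,0.002],[0,0,0],-1],[[-0.09,-0.021,0.002],[0,0,0],-1]]' >/dev/null
python3 -m creep '[[[-0.09,-0.021,0.002],[0,0,0],-1],[[-0.09,-0.021,0.002],[0,0,0],-1],[[-0.09,-0.021,0.002],[0,0,0],-1],[[-0.09,-0.021,0.002],[0,0,0],-1],[[-0.09,-0.021,0.002],[0,0,0],-1],[[-0.09,-0.021,0.002],[0,0,0],-1],[[-0.09,-0.021,0.002],[0,0,0],-1],[[-0.09,-0.021,0.002],[0,0,0],-1]]' >/dev/null
python3 -m creep '[[[-0.09,-0.021,0.002],[0,0,0],-1],[[0,0,0],[0,0,0],-1],[[0,0,0],[0,0,0],-1]]' >/dev/null
python3 plan.py .5948 .3047 .1 -87.8
python3 pl.py w13
cat > edge.py <<'E'
from h import *
import sys
# grey slab side edges along rows near an insert centre line in a wrist view: edge.py fn cx cy halfwidth(mm along world x)
fn=sys.argv[1]; x0,ys=float(sys.argv[2]),[float(v) for v in sys.argv[3].split(',')]; hw=float(sys.argv[4])
o=arm.get_obs()
grab('wrist',fn)
im=cv2.imread(f'pics/{fn}.png'); h=cv2.cvtColor(im,cv2.COLOR_BGR2HSV).astype(int)
# board is pale yellow-ish: hue 25-40, S 30-110, V>150 ; slab: S<60
for y in ys:
    r=[]
    for sg in(-1,1):
        prof=[]
        for d in np.arange(-12,12.1,.5):
            p=proj(fn,(x0/1e3+sg*(hw+d)/1e3,y/1e3,.04)); u,v=int(round(p[0])),int(round(p[1]))
            if not(0<=u<640 and 0<=v<480): prof=[];break
            prof.append((d,im[v,u].astype(int)))
        if prof:
            g=np.array([p[1].sum() for p in prof]); k=np.argmax(np.abs(g[2:]-g[:-2])); r.append((prof[k+1][0],int(g[:8].mean()),int(g[-8:].mean())))
        else: r.append(None)
    print(y,'left(-x) d,in,out',r[0],'right(+x)',r[1])
# end edges along y
E
python3 edge.py w13b 594.6 250,260,270 45
```

```text
turn 0.12 norm 0.0007 shift norm [ 0.0025 -0.0082 -0.0071] mm 4.4 psi -87.68 pos [0.5915 0.3056 0.0972] F [ 0.4 -0.6 -1.5] w 0.044 t 17.9333
px [615. 345.] [-15.1 136.1] [31.3 23.8] 2.3 xmax end [ -1.2 130.8]
px [281. 294.] [  7.9 -18. ] [14.8 79.2] 87.1 xmax end [ 46.3 -16.8]
px [358. 293.] [ 8.7 15.5] [79.3 14. ] 1.1 xmax end [47.  13.7]
250.0 left(-x) d,in,out (np.float64(-4.5), 223, 465) right(+x) (np.float64(4.5), 520, 616)
260.0 left(-x) d,in,out (np.float64(-4.0), 215, 462) right(+x) (np.float64(3.5), 525, 618)
270.0 left(-x) d,in,out (np.float64(-3.5), 213, 461) right(+x) (np.float64(3.0), 513, 619)
```

Slab edges in this view agree with the mapped insert to within 0.2 mm. Lowering the pliers.

```bash
python3 -m creep '[[[0.002,-0.008,0.02],[0,0,0.001],-1],[[0,0,0.04],[0,0,0],-1],[[0,0,0.03],[0,0,0],-1],[[0,0,0],[0,0,0],-1],[[0,0,0],[0,0,0],-1]]' | grep -E 'pos|contact'
for i in 1 2 3 4; do python3 -m creep '[[[0,0,0.005],[0,0,0],-1],[[0,0,0],[0,0,0],-1]]' | grep -E 'pos|contact'; done
```

```text
tool_pos: [0.595, 0.3019, 0.0618]
contact_force: [0.9, -0.1, 0.2]
tool_pos: [0.5957, 0.3031, 0.0612]
contact_force: [-1.0, -0.2, -0.3]
tool_pos: [0.5954, 0.3032, 0.059]
contact_force: [-0.6, -0.3, -1.3]
tool_pos: [0.5952, 0.3032, 0.0566]
contact_force: [0.2, -0.0, 0.1]
tool_pos: [0.5952, 0.3031, 0.0544]
contact_force: [0.2, -0.5, -2.3]
```

```bash
python3 -m creep '[[[-0.003,0.001,0],[0,0,0],-1],[[0,0,0.004],[0,0,0],-1],[[0,0,0],[0,0,0],-1]]' | grep -E 'pos|contact'
for i in 1 2 3; do python3 -m creep '[[[0,0,0.004],[0,0,0],-1],[[0,0,0],[0,0,0],-1]]' | grep -E 'pos|contact'; done
```

```text
tool_pos: [0.5948, 0.3044, 0.0529]
contact_force: [0.4, -0.4, -0.1]
tool_pos: [0.5951, 0.3045, 0.0516]
contact_force: [-0.7, 0.5, 0.9]
tool_pos: [0.5955, 0.3047, 0.0507]
contact_force: [-1.9, -0.1, 5.5]
tool_pos: [0.5958, 0.305, 0.05]
contact_force: [-3.3, 0.1, 10.2]
```

```bash
python3 -m creep '[[[0,0,-0.004],[0,0,0],-1],[[0,0,0],[0,0,0],0.3],[[0,0,0],[0,0,0],0.4],[[0,0,0],[0,0,0],0.45],[[0,0,0],[0,0,0],0.45],[[0,0,-0.03],[0,0,0],0.45],[[0,0,-0.08],[0,0,0],0.45],[[0,0,-0.09],[0,0,0],0.45]]' | grep -E 'pos|contact|open'
python3 -m creep '[[[0.05,0,-0.09],[0,0,0],0.45],[[0.08,0,-0.06],[0,0,0],0.45],[[0.08,0,0],[0,0,0],0.45],[[0,0,0],[0,0,0],0.45],[[0,0,0],[0,0,0],0.45]]' | grep -E 'pos'
cat > pl2.py <<'E'
from h import *
import sys
fn=sys.argv[1]; grab('wrist',fn); im=cv2.imread(f'pics/{fn}.png');h=cv2.cvtColor(im,cv2.COLOR_BGR2HSV)
m=((h[...,0]>125)&(h[...,0]<150)&(h[...,1]>100)).astype(np.uint8)
for z in(.041,.045):
  for c in cv2.findContours(m,0,1)[0]:
    if cv2.contourArea(c)>200:
        q=np.array([onz(fn,p[0],z)[:2]*1000 for p in c],np.float32); R=cv2.minAreaRect(q)
        if R[0][0]>550 and R[0][1]>200: print(z,'px',np.round(cv2.minAreaRect(c)[0],1),np.round(R[0],1),np.round(R[1],1),round(R[2],1),'tail y',q[:,1].min(),q[q[:,1]<q[:,1].min()+4].mean(0))
E
python3 pl2.py w14; python3 edge.py w14b 594.6 250,260,270,320 45
```

```text
tool_pos: [0.5937, 0.3033, 0.1292]
contact_force: [0.7, 0.4, 0.3]
opening: 0.0618
tool_pos: [0.598, 0.2189, 0.1917]
0.041 px [301.5 311.2] [613.5 297.4] [13.2 78.8] 5.4 tail y 257.9149 [614.2616  259.52158]
0.041 px [338.4 310. ] [580.4 295.2] [12.7 78.5] 1.5 tail y 255.98042 [583.8357  257.57736]
0.045 px [301.5 311.2] [613.4 295.1] [13.  77.6] 5.4 tail y 256.24283 [614.07635 257.8265 ]
0.045 px [338.4 310. ] [580.7 293. ] [12.5 77.3] 1.5 tail y 254.33604 [584.086   255.91014]
250.0 left(-x) d,in,out (np.float64(-4.5), 443, 636) right(+x) (np.float64(5.0), 466, 619)
260.0 left(-x) d,in,out (np.float64(-4.0), 433, 636) right(+x) (np.float64(3.5), 459, 619)
270.0 left(-x) d,in,out (np.float64(-4.0), 426, 634) right(+x) (np.float64(3.5), 449, 618)
320.0 left(-x) d,in,out (np.float64(-1.0), 394, 632) right(+x) (np.float64(0.5), 407, 621)
```

Pliers in place: handle mid (597.0, 296.3) mm against the ideal (596.6, 297.0), with bar spacing consistent with the floor height. Next the marker.

```bash
python3 plan.py .6305 -.1795 .1 -83.9
```

```text
turn -4.11 norm -0.0228 shift norm [1.0027 0.0251 0.226 ] mm 411.3 psi -88.01 pos [0.5979 0.2204 0.1904] F [ 0.1  0.2 -0.1] w 0.0616 t 21.05
```

```bash
python3 -m creep '[[[0,0,0],[0,0,-0.023],0],[[0.091,0.002,0.02],[0,0,0],0],[[0.091,0.002,0.02],[0,0,0],0],[[0.091,0.002,0.02],[0,0,0],0],[[0.091,0.002,0.02],[0,0,0],0],[[0.091,0.002,0.02],[0,0,0],0],[[0.091,0.002,0.02],[0,0,0],0],[[0.091,0.002,0.02],[0,0,0],0]]' >/dev/null
python3 -m creep '[[[0.091,0.002,0.02],[0,0,0],0],[[0.091,0.002,0.02],[0,0,0],0],[[0.091,0.002,0.02],[0,0,0],0],[[0.091,0.002,0.025],[0,0,0],0],[[0,0,0],[0,0,0],0],[[0,0,0],[0,0,0],0]]' >/dev/null
python3 plan.py .6305 -.1795 .019 -83.9
cat > mk.py <<'E'
from h import *
import sys
fn,z=sys.argv[1],float(sys.argv[2]); grab('wrist',fn); im=cv2.imread(f'pics/{fn}.png');h=cv2.cvtColor(im,cv2.COLOR_BGR2HSV).astype(int)
for nm,m in(('white',(h[...,1]<60)&(h[...,2]>130)),('blue',(h[...,0]>105)&(h[...,0]<130)&(h[...,1]>120))):
  for c in cv2.findContours(m.astype(np.uint8),0,1)[0]:
    if cv2.contourArea(c)>200:
        q=np.array([onz(fn,p[0],z)[:2]*1000 for p in c],np.float32); R=cv2.minAreaRect(q)
        if min(R[1])<22 and max(R[1])>20: print(nm,'px',np.round(cv2.minAreaRect(c)[0],1),np.round(R[0],1),np.round(R[1],1),round(R[2],1),'y',q[:,1].min().round(1),q[:,1].max().round(1))
E
python3 mk.py w15 .009
```

```text
turn -0.08 norm -0.0004 shift norm [-0.0014  0.0025  0.1977] mm 79.1 psi -83.98 pos [ 0.6315 -0.18    0.0981] F [ 0.   0.7 -0.1] w 0.0427 t 22.2167
white px [628.4 402. ] [383.7 -85.8] [16.6 21.8] 9.1 y -96.0 -74.5
white px [376.4 399.7] [577.1 -66.5] [11.3 25.5] 12.3 y -79.4 -53.7
white px [ 12. 249.] [ 835.1 -156.8] [108.8  16.1] 80.5 y -211.8 -104.5
white px [321.5 221.5] [ 633.4 -199.5] [14.7 91.3] 6.0 y -245.5 -153.8
blue px [321.5 316. ] [ 626.7 -133.4] [15.8 49.2] 5.5 y -158.6 -108.7
blue px [458.6 151.3] [ 555.6 -253.7] [24.1 14. ] 87.2 y -265.4 -241.4
```

```bash
python3 -m creep '[[[-0.007,0,0.05],[0,0,0],0],[[0,0,0.06],[0,0,0],0],[[0,0,0.05],[0,0,0],0],[[0,0,0.03],[0,0,0],0],[[0,0,0.008],[0,0,0],0],[[0,0,0],[0,0,0],0]]' | grep -E 'pos|contact'
python3 -m creep '[[[0,0,0],[0,0,0],-1],[[0,0,0],[0,0,0],-1],[[0,0,0],[0,0,0],-1],[[0,0,0],[0,0,0],-1],[[0,0,0],[0,0,0],-1],[[0,0,0],[0,0,0],-1]]' 25 | grep -E 'pos|contact|open|grip'
python3 -m creep '[[[0,0,-0.01],[0,0,0],-1],[[0,0,-0.02],[0,0,0],-1],[[0,0,-0.04],[0,0,0],-1],[[0,0,-0.05],[0,0,0],-1],[[0,0,-0.05],[0,0,0],-1],[[0,0,-0.05],[0,0,0],-1],[[0,0,0],[0,0,0],-1],[[0,0,0],[0,0,0],-1]]' | grep -E 'pos|contact|open|grip'
python3 mk.py w16 .095; python3 plan.py .6182 .1245 .1 -83.6
```

```text
tool_pos: [0.6317, -0.1748, 0.0202]
contact_force: [0.0, 0.2, 0.6]
tool_pos: [0.6329, -0.1758, 0.0223]
contact_force: [-0.3, 2.7, 6.3]
opening: 0.0139
gripper_force: 23.6
tool_pos: [0.6324, -0.1761, 0.1108]
contact_force: [-0.3, -0.1, -1.1]
opening: 0.0132
gripper_force: 22.0
white px [340. 393.] [ 618.2 -128.9] [ 6.2 29.5] 6.8 y -143.4 -113.9
white px [300.2 392.5] [ 638.3 -127.1] [ 7.3 30.7] 9.1 y -142.7 -112.4
white px [320.5 253.5] [ 635.4 -198. ] [14.9 95.6] 6.3 y -246.1 -150.6
white px [ 20.5 227. ] [ 766.1 -196. ] [73.6 18.2] 80.6 y -233.7 -161.0
blue px [320.5 382.5] [ 628.4 -133.7] [16.  45.2] 6.9 y -155.2 -111.1
turn -0.27 norm -0.0015 shift norm [-0.7502 -0.0504  0.0236] mm 300.9 psi -83.87 pos [ 0.6316 -0.1759  0.1095] F [-0.5  0.1 -0.6] w 0.0134 t 23.9833
```

```bash
python3 -m creep '[[[-0.04,-0.004,0],[0,0,0],-1],[[-0.075,-0.005,0],[0,0,0],-1],[[-0.08,-0.005,0],[0,0,0],-1],[[-0.08,-0.005,0],[0,0,0],-1],[[-0.08,-0.005,0],[0,0,0],-1],[[-0.08,-0.005,0],[0,0,0],-1],[[-0.08,-0.005,0],[0,0,0],-1],[[-0.08,-0.005,0],[0,0,0],-1]]' 25 >/dev/null
python3 -m creep '[[[-0.08,-0.005,0],[0,0,0],-1],[[-0.05,-0.003,0.01],[0,0,0],-1],[[-0.03,0,0.01],[0,0,0],-1],[[0,0,0],[0,0,0],-1],[[0,0,0],[0,0,0],-1]]' >/dev/null
python3 plan.py .6175 .1265 .1 -83.8
python3 mk.py w17 .090; python3 edge.py w17b 618.2 55,65,75 36
```

```text
turn 0.01 norm 0.0 shift norm [-0.0004 -0.0008 -0.001 ] mm 0.5 psi -83.79 pos [0.6172 0.1263 0.0996] F [-0.4 -1.  -0.1] w 0.0137 t 25.0667
white px [279.8 300.8] [636.5 122.7] [16.6 31.3] 6.6 y 107.8 139.2
white px [215.6 282. ] [664.8 117.3] [57.3  5.5] 89.5 y 88.7 145.9
white px [321. 253.] [620.3 101.6] [12.7 90. ] 6.5 y 56.4 146.6
white px [440.7  34.8] [587.9  12.7] [23.4 11.3] 87.3 y 1.2 24.2
white px [347.1  42.8] [620.2  18.8] [27.5  2.9] 88.9 y 5.1 32.6
blue px [322.2 375.2] [613.6 159.9] [15.8 50.5] 10.0 y 136.2 185.3
55.0 left(-x) d,in,out (np.float64(-7.5), 234, 440) right(+x) (np.float64(8.0), 549, 635)
65.0 left(-x) d,in,out (np.float64(-6.0), 230, 442) right(+x) (np.float64(7.0), 555, 638)
75.0 left(-x) d,in,out (np.float64(-5.0), 224, 439) right(+x) (np.float64(6.0), 550, 639)
```

```bash
python3 -m creep '[[[-0.001,0,0.04],[0,0,0],-1],[[0,0,0.04],[0,0,0],-1],[[0,0,0.015],[0,0,0],-1],[[0,0,0],[0,0,0],-1],[[0,0,0],[0,0,0],-1]]' | grep -E 'pos|contact'
for i in 1 2 3; do python3 -m creep '[[[0,0,0.004],[0,0,0],-1],[[0,0,0],[0,0,0],-1]]' | grep -E 'pos|contact'; done
```

```text
tool_pos: [0.6181, 0.1259, 0.0629]
contact_force: [0.1, 0.7, 0.7]
tool_pos: [0.6185, 0.1267, 0.0619]
contact_force: [-0.2, -0.9, 0.3]
tool_pos: [0.6181, 0.1269, 0.0598]
contact_force: [0.5, 0.7, -0.4]
tool_pos: [0.6179, 0.1268, 0.0578]
contact_force: [-0.0, -1.1, -0.4]
```

```bash
for i in 1 2 3; do python3 -m creep '[[[0,0,0.003],[0,0,0],-1],[[0,0,0],[0,0,0],-1]]' | grep -E 'pos|contact'; done
```

```text
tool_pos: [0.6179, 0.1268, 0.0566]
contact_force: [0.3, -0.3, 0.4]
tool_pos: [0.618, 0.1269, 0.0562]
contact_force: [-2.1, -0.1, 6.1]
tool_pos: [0.6181, 0.1269, 0.0562]
contact_force: [-5.8, -1.0, 15.0]
```

```bash
python3 -m creep '[[[0,0,-0.004],[0,0,0],-1],[[0,0,0],[0,0,0],-0.2],[[0,0,0],[0,0,0],0],[[0,0,0],[0,0,0],0],[[0,0,-0.03],[0,0,0],0],[[0,0,-0.06],[0,0,0],0],[[0,0,-0.06],[0,0,0],0],[[0,0,0],[0,0,0],0]]' | grep -E 'pos|contact|open'
python3 mk.py w18 .043 | grep -v 'px \[ '; python3 edge.py w18b 618.2 55,65,75 36
python3 plan.py .5982 -.3505 .15 -142.7
```

```text
tool_pos: [0.6208, 0.1277, 0.1217]
contact_force: [0.9, 0.8, 0.4]
opening: 0.0427
white px [472.5 469. ] [483.7 292.8] [20.6 30.6] 43.6 y 278.4 299.8
white px [327. 406.] [605.3 241.5] [78.1 16.3] 6.6 y 232.5 252.2
white px [624.8 331.9] [412.3 157. ] [ 7.7 27.2] 37.7 y 146.2 169.8
white px [326.  217.5] [621.6 103.1] [13.7 91.4] 6.2 y 57.2 148.9
white px [353.2  44.5] [618.1   6. ] [43.4  8.9] 87.1 y -15.6 27.6
blue px [325.5 318. ] [614.4 169.9] [15.1 48.5] 5.9 y 145.6 194.2
55.0 left(-x) d,in,out (np.float64(-7.5), 237, 443) right(+x) (np.float64(8.5), 558, 641)
65.0 left(-x) d,in,out (np.float64(-6.5), 235, 446) right(+x) (np.float64(6.5), 564, 644)
75.0 left(-x) d,in,out (np.float64(-5.5), 235, 448) right(+x) (np.float64(5.5), 560, 643)
turn 58.86 norm 0.327 shift norm [ 0.7646 -0.9188 -0.0805] mm 479.2 psi -83.84 pos [0.6188 0.1272 0.1178] F [-0.6 -0.3 -0.7] w 0.0423 t 27.35
```

Marker lies from y=57 to 194 mm, centre 125.7 against 124.5, on the axis; contact was at floor height. Now the stamp.

```bash
python3 -m creep '[[[0,0,-0.01],[0,0,0.037],0.2],[[0,0,-0.01],[0,0,0.037],0.2],[[0,0,-0.01],[0,0,0.037],0.2],[[0,0,-0.01],[0,0,0.037],0.2],[[0,0,-0.01],[0,0,0.037],0.2],[[0,0,-0.01],[0,0,0.037],0.2],[[0,0,-0.01],[0,0,0.037],0.2],[[0,0,-0.01],[0,0,0.037],0.2]]' >/dev/null
python3 -m creep '[[[0,0,0],[0,0,0.031],0.2],[[0.064,-0.076,0],[0,0,0],0.2],[[0.064,-0.076,0],[0,0,0],0.2],[[0.064,-0.076,0],[0,0,0],0.2],[[0.064,-0.076,0],[0,0,0],0.2],[[0.064,-0.076,0],[0,0,0],0.2],[[0.064,-0.076,0],[0,0,0],0.2],[[0.064,-0.076,0],[0,0,0],0.2]]' >/dev/null
python3 -m creep '[[[0.064,-0.076,0],[0,0,0],0.2],[[0.064,-0.076,0],[0,0,0],0.2],[[0.064,-0.077,0],[0,0,0],0.2],[[0.064,-0.077,0],[0,0,0],0.2],[[0.06,-0.077,0],[0,0,0],0.2],[[0,0,0],[0,0,0],0.2],[[0,0,0],[0,0,0],0.2]]' >/dev/null
python3 plan.py .5982 -.3505 .044 -142.7
cat > st.py <<'E'
from h import *
import sys
fn,dz=sys.argv[1],float(sys.argv[2]); near=np.array([float(v) for v in sys.argv[3].split(',')]); grab('wrist',fn); im=cv2.imread(f'pics/{fn}.png');h=cv2.cvtColor(im,cv2.COLOR_BGR2HSV).astype(int)
m=((h[...,0]>=3)&(h[...,0]<22)&(h[...,1]>125)&(h[...,2]>90)).astype(np.uint8)
p=proj(fn,(*near/1e3,dz+.03)); print('expect px',p.round())
n,l,s,c=cv2.connectedComponentsWithStats(m)
for i in range(1,n):
    if s[i,4]>150 and np.hypot(*(c[i]-p))<130:
        cc=max(cv2.findContours((l==i).astype(np.uint8),0,1)[0],key=len); r=[]
        for z in(.024,.057):
            q=np.array([onz(fn,a[0],dz+z)[:2]*1000 for a in cc],np.float32); R=cv2.minAreaRect(q); r+=[np.round(R[0],1).tolist(),np.round(R[1],1).tolist(),round(R[2],1)]
        print(s[i].tolist(),'hue',h[...,0][l==i].mean().round(1),'block',r[:3],'top',r[3:])
E
python3 st.py w19 0 598.2,-350.5; python3 -c "
from h import *
print(h:=None)"
```

```text
turn -0.23 norm -0.0013 shift norm [-0.0077 -0.002   0.2557] mm 102.3 psi -142.93 pos [ 0.5953 -0.3517  0.1463] F [ 0.7  0.5 -1.2] w 0.0514 t 29.2667
expect px [320. 245.]
[345, 108, 47, 52, 630] hue 14.8 block [[514.2, -373.4], [41.2, 13.2], 74.7] top [[516.9, -376.8], [35.7, 11.5], 74.7]
[82, 142, 261, 195, 12817] hue 15.0 block [[628.5, -404.7], [109.2, 211.9], 6.1] top [[616.2, -403.9], [94.8, 184.0], 6.1]
[378, 153, 28, 27, 257] hue 15.0 block [[522.2, -343.4], [19.6, 12.3], 73.3] top [[523.9, -350.7], [17.0, 10.7], 73.3]
[257, 337, 41, 34, 504] hue 15.1 block [[700.7, -318.3], [28.2, 34.1], 15.7] top [[679.0, -328.9], [24.5, 29.6], 15.7]
None
```

```bash
python3 - <<'E'
from h import *
im=cv2.imread('pics/w19.png');h=cv2.cvtColor(im,cv2.COLOR_BGR2HSV).astype(int)
for r in range(160,310,10): print(r,' '.join('%d,%d,%d'%tuple(h[r,c]) for c in range(270,375,10)))
E
```

```text
160 15,119,79 14,119,79 14,119,79 15,113,79 16,114,78 14,124,76 15,118,80 15,123,81 15,123,77 14,120,81 13,120,81
170 15,118,78 16,122,73 15,117,76 14,124,78 13,113,79 14,121,78 13,115,80 14,126,81 14,121,78 15,129,77 12,118,82
180 16,121,76 15,122,75 14,126,77 14,123,77 14,115,80 15,121,78 15,112,75 15,121,78 15,119,77 15,116,79 15,123,79
190 14,117,76 16,122,75 15,123,79 15,121,80 13,121,78 15,121,74 15,122,73 17,119,77 15,116,79 15,121,76 14,126,77
200 15,121,76 16,114,76 13,112,80 13,121,78 15,123,77 15,114,78 14,124,76 15,114,76 15,123,77 15,116,77 13,116,77
210 15,124,76 15,119,79 14,119,79 14,178,179 14,183,164 14,179,177 13,183,159 14,181,168 13,115,80 14,103,77 13,118,78
220 14,118,67 13,120,81 15,113,79 15,179,214 15,180,213 15,177,223 14,185,205 15,171,229 13,103,79 15,118,80 13,112,80
230 15,128,146 15,128,146 14,126,77 15,180,211 15,180,212 10,205,107 15,188,204 15,175,224 15,118,78 15,120,81 15,121,78
240 14,127,142 15,128,145 15,129,148 15,181,203 11,206,84 12,204,104 13,197,101 15,174,221 15,109,82 12,115,80 14,110,81
250 15,125,147 14,128,146 16,128,141 15,181,211 11,200,135 12,207,158 12,206,131 15,183,209 15,115,82 13,110,79 15,120,81
260 14,127,144 14,127,143 14,127,145 20,162,255 12,207,132 12,203,143 12,210,136 14,181,202 15,112,82 14,112,82 16,119,79
270 15,129,146 15,128,141 15,129,144 26,141,255 14,191,188 14,185,164 15,186,203 14,187,164 15,116,81 15,110,86 15,110,81
280 16,128,145 15,121,146 15,126,142 14,126,144 15,116,145 15,127,145 15,122,69 14,121,80 16,121,80 13,118,82 13,115,82
290 14,126,148 14,127,147 15,125,147 15,122,150 15,123,147 13,116,150 14,120,149 12,116,77 15,117,76 14,111,78 12,111,83
300 15,123,143 16,124,144 14,127,145 16,127,143 15,127,141 15,126,142 15,121,143 15,107,76 13,108,78 14,121,80 14,121,80
```

```bash
cat > st.py <<'E'
from h import *
import sys
fn,dz=sys.argv[1],float(sys.argv[2]); near=np.array([float(v) for v in sys.argv[3].split(',')])
if len(sys.argv)<5: grab('wrist',fn)
im=cv2.imread(f'pics/{fn}.png');h=cv2.cvtColor(im,cv2.COLOR_BGR2HSV).astype(int);H,S,V=[h[...,i] for i in range(3)]
p=proj(fn,(*near/1e3,dz+.03)); print('expect px',p.round())
for nm,m,zs in(('block',((S>150)&(H<22))|((V>240)&(H<30)&(S>110)),(.024,.018)),('handle',(S>193)&(H<14),(.053,.057))):
    n,l,s,c=cv2.connectedComponentsWithStats(cv2.morphologyEx(m.astype(np.uint8),cv2.MORPH_OPEN,np.ones((3,3))))
    for i in range(1,n):
        if s[i,4]>100 and np.hypot(*(c[i]-p))<60:
            cc=max(cv2.findContours((l==i).astype(np.uint8),0,1)[0],key=len); r=[]
            for z in zs:
                q=np.array([onz(fn,a[0],dz+z)[:2]*1000 for a in cc],np.float32); R=cv2.minAreaRect(q); r+=[np.round(R[0],1).tolist(),np.round(R[1],1).tolist(),round(R[2],1)]
            print(nm,s[i].tolist(),zs,r)
E
python3 st.py w19 0 598.2,-350.5 x
```

```text
expect px [320. 245.]
block [297, 205, 46, 68, 2958] (0.024, 0.018) [[596.8, -352.1], [52.9, 33.8], 37.2, [598.2, -351.0], [54.1, 34.6], 37.2]
handle [302, 231, 36, 39, 978] (0.053, 0.057) [[596.6, -351.8], [24.4, 25.2], 90.0, [595.5, -352.7], [23.9, 24.7], 90.0]
```

```bash
python3 -m creep '[[[-0.003,-0.003,0.06],[0,0,0],0.2],[[0,0,0.06],[0,0,0],0.2],[[0,0,0.06],[0,0,0],0.2],[[0,0,0.05],[0,0,0],0.2],[[0,0,0.025],[0,0,0],0.2],[[0,0,0],[0,0,0],0.2]]' | grep -E 'pos|contact'
python3 -m creep '[[[0,0,0],[0,0,0],-1],[[0,0,0],[0,0,0],-1],[[0,0,0],[0,0,0],-1],[[0,0,0],[0,0,0],-1],[[0,0,0],[0,0,0],-1]]' 45 | grep -E 'pos|contact|open|grip'
python3 -m creep '[[[0,0,-0.01],[0,0,0],-1],[[0,0,-0.02],[0,0,0],-1],[[0,0,-0.04],[0,0,0],-1],[[0,0,-0.05],[0,0,0],-1],[[0,0,-0.06],[0,0,0],-1],[[0,0,0],[0,0,0],-1],[[0,0,0],[0,0,0],-1]]' | grep -E 'pos|contact|open|grip'
python3 plan.py .4806 .1268 .12 -87.05
```

```text
tool_pos: [0.5969, -0.348, 0.0431]
contact_force: [0.3, 0.0, -0.2]
tool_pos: [0.5993, -0.3499, 0.0477]
contact_force: [1.2, 2.8, 6.6]
opening: 0.0235
gripper_force: 44.6
tool_pos: [0.5992, -0.3502, 0.1204]
contact_force: [0.8, 0.3, -1.2]
opening: 0.0233
gripper_force: 44.1
turn -55.66 norm -0.3092 shift norm [-1.2063e+00  2.3480e-01  1.1000e-03] mm 491.6 psi -142.71 pos [ 0.5992 -0.3502  0.1204] F [ 0.8  0.3 -1.2] w 0.0233 t 30.8167
```

```bash
python3 -m creep '[[[0,0,-0.01],[0,0,-0.034],-1],[[0,0,-0.01],[0,0,-0.034],-1],[[0,0,0],[0,0,-0.034],-1],[[0,0,0],[0,0,-0.034],-1],[[0,0,0],[0,0,-0.034],-1],[[0,0,0],[0,0,-0.034],-1],[[0,0,0],[0,0,-0.035],-1],[[0,0,0],[0,0,-0.035],-1]]' >/dev/null
python3 -m creep '[[[0,0,0],[0,0,-0.035],-1],[[-0.09,0.018,0],[0,0,0],-1],[[-0.093,0.018,0],[0,0,0],-1],[[-0.093,0.018,0],[0,0,0],-1],[[-0.093,0.018,0],[0,0,0],-1],[[-0.093,0.018,0],[0,0,0],-1],[[-0.093,0.018,0],[0,0,0],-1],[[-0.093,0.018,0],[0,0,0],-1]]' >/dev/null
python3 -m creep '[[[-0.093,0.018,0],[0,0,0],-1],[[-0.093,0.018,0],[0,0,0],-1],[[-0.093,0.018,0],[0,0,0],-1],[[-0.093,0.018,0],[0,0,0],-1],[[-0.093,0.018,0],[0,0,0],-1],[[-0.09,0.018,0.01],[0,0,0],-1],[[0,0,0],[0,0,0],-1],[[0,0,0],[0,0,0],-1]]' >/dev/null
python3 plan.py .4806 .1268 .1 -87.05
python3 st.py w20 .075 480.6,126.8; python3 edge.py w20b 480.6 85,95,105 44
```

```text
turn 0.17 norm 0.001 shift norm [ 0.002  -0.0029  0.0537] mm 21.5 psi -86.88 pos [0.4794 0.1275 0.1215] F [ 0.3 -0.  -0.8] w 0.0236 t 32.8167
expect px [320. 305.]
block [274, 212, 95, 138, 8813] (0.024, 0.018) [[480.4, 119.2], [43.3, 70.6], 3.1, [480.2, 122.0], [45.0, 73.4], 3.1]
handle [293, 292, 56, 58, 2408] (0.053, 0.057) [[480.7, 121.8], [22.0, 25.5], 4.5, [480.8, 119.4], [21.3, 24.7], 4.5]
85.0 left(-x) d,in,out (np.float64(-2.0), 234, 465) right(+x) (np.float64(0.5), 559, 674)
95.0 left(-x) d,in,out (np.float64(-2.0), 230, 464) right(+x) (np.float64(5.0), 567, 672)
105.0 left(-x) d,in,out (np.float64(-0.5), 226, 465) right(+x) (np.float64(1.0), 223, 673)
```

```bash
python3 - <<'E'
from h import *
im=cv2.imread('pics/w20.png');h=cv2.cvtColor(im,cv2.COLOR_BGR2HSV).astype(int)
for r in range(200,300,5): print(r,' '.join('%d,%d,%d'%tuple(h[r,c]) for c in range(270,381,10)))
for y in range(110,141,5): print(y,[proj('w20',(x/1e3,(y-30)/1e3,.0735+.024)).round().tolist() for x in(463.6,480.6,497.6)])
E
```

```text
200 19,33,195 18,33,198 26,26,80 18,31,81 23,28,83 13,27,85 19,24,84 17,27,84 23,28,81 21,31,81 17,28,83 19,26,79
205 18,33,196 16,35,199 23,28,81 26,26,79 15,36,84 20,19,79 12,31,81 15,19,81 17,22,83 15,19,79 11,25,81 13,23,79
210 15,27,76 17,34,211 19,26,79 20,19,79 24,16,78 18,16,78 13,22,80 13,22,81 13,22,81 17,28,81 12,30,84 18,31,82
215 23,26,78 19,26,78 20,239,212 20,238,207 20,233,209 20,234,209 20,234,209 20,230,211 20,238,210 11,24,84 18,31,83 21,22,80
220 13,37,82 20,29,79 20,238,207 20,230,211 20,232,210 20,233,209 20,233,210 20,231,209 20,240,208 15,26,80 13,22,81 17,28,82
225 11,26,79 15,31,81 20,234,207 20,239,207 20,235,208 20,235,207 20,230,211 20,234,208 19,231,210 22,35,81 12,31,82 20,28,82
230 24,33,78 17,23,76 20,233,207 20,229,208 20,232,208 19,231,210 20,237,208 20,231,208 20,231,209 23,26,78 17,29,79 17,29,80
235 13,23,78 27,34,76 19,236,191 12,159,53 13,170,66 13,185,62 17,223,95 16,214,94 17,217,114 15,31,81 20,28,82 11,26,80
240 19,27,76 110,10,75 14,204,50 14,189,54 13,179,57 14,176,58 13,174,60 14,180,58 15,183,60 120,10,74 17,23,77 19,36,79
245 17,29,78 
[... 1061 characters left out ...]
2 11,204,50 13,232,45 12,211,58 14,195,156 14,181,166 18,31,163 20,32,160 17,30,77
290 18,34,167 18,35,144 13,182,119 14,186,136 14,221,30 14,191,40 13,255,26 13,237,42 14,187,135 15,29,139 17,31,158 17,24,74
295 19,33,163 15,34,60 90,70,11 12,213,42 12,213,55 13,217,61 13,212,54 14,189,50 120,77,10 15,35,59 18,28,156 16,27,160
110 [[364.0, 205.0], [325.0, 203.0], [287.0, 201.0]]
115 [[362.0, 216.0], [325.0, 214.0], [287.0, 212.0]]
120 [[361.0, 226.0], [324.0, 224.0], [287.0, 223.0]]
125 [[361.0, 237.0], [323.0, 235.0], [286.0, 233.0]]
130 [[360.0, 247.0], [323.0, 245.0], [286.0, 244.0]]
135 [[359.0, 257.0], [322.0, 256.0], [286.0, 254.0]]
140 [[358.0, 267.0], [322.0, 266.0], [286.0, 264.0]]
```

```bash
python3 -m creep '[[[-0.003,0.001,0.03],[0,0,0.001],-1],[[0,0,0.035],[0,0,0],-1],[[0,0,0.015],[0,0,0],-1],[[0,0,0],[0,0,0],-1],[[0,0,0],[0,0,0],-1]]' | grep -E 'pos|contact'
for i in 1 2 3 4; do python3 -m creep '[[[0,0,0.004],[0,0,0],-1],[[0,0,0],[0,0,0],-1]]' | grep -E 'pos|contact'; done
```

```text
tool_pos: [0.48, 0.1262, 0.0899]
contact_force: [0.5, 0.7, -0.3]
tool_pos: [0.4803, 0.1271, 0.0888]
contact_force: [-0.3, -0.0, -0.9]
tool_pos: [0.48, 0.1273, 0.0869]
contact_force: [-0.2, 0.4, -0.9]
tool_pos: [0.4799, 0.1273, 0.0851]
contact_force: [-0.6, 0.8, -0.7]
tool_pos: [0.4798, 0.1272, 0.0833]
contact_force: [-0.2, 0.7, -0.0]
```

```bash
python3 -m creep '[[[-0.003,0,0],[0,0,0],-1],[[0,0,0],[0,0,0],-1]]' | grep -E 'pos|contact'
for i in 1 2 3; do python3 -m creep '[[[0,0,0.003],[0,0,0],-1],[[0,0,0],[0,0,0],-1]]' | grep -E 'pos|contact'; done
```

```text
tool_pos: [0.4799, 0.1286, 0.0836]
contact_force: [0.1, 0.4, -0.4]
tool_pos: [0.4798, 0.1285, 0.0822]
contact_force: [0.7, 0.3, -0.6]
tool_pos: [0.48, 0.1285, 0.0816]
contact_force: [-1.9, -0.3, 5.5]
tool_pos: [0.48, 0.1285, 0.0815]
contact_force: [-7.0, -0.2, 19.8]
```

Contact came at 0.0816, exactly the predicted floor height. I'll release, rise and take a final look.

```bash
python3 -m creep '[[[0,0,-0.003],[0,0,0],-1],[[0,0,0],[0,0,0],0],[[0,0,0],[0,0,0],0.2],[[0,0,0],[0,0,0],0.2],[[0,0,-0.03],[0,0,0],0.2],[[0,0,-0.08],[0,0,0],0.2],[[0,0,-0.09],[0,0,0],0.2],[[0,0,-0.09],[0,0,0],0.2]]' | grep -E 'pos|contact'
python3 -m creep '[[[0.02,-0.08,-0.06],[0,0,0],0.2],[[-0.02,-0.08,-0.06],[0,0,0],0.2],[[-0.08,0,-0.06],[0,0,0],0.2],[[-0.09,0,0],[0,0,0],0.2],[[-0.09,0,0],[0,0,0],0.2],[[0,0,0],[0,0,0],0.2],[[0,0,0],[0,0,0],0.2]]' | grep -E 'pos'
python3 -c "
from h import *
grab('wrist','w21')"
```

```text
tool_pos: [0.4793, 0.128, 0.1979]
contact_force: [1.6, 1.2, 0.0]
tool_pos: [0.5385, 0.2369, 0.2682]
```

View pics/w21.png

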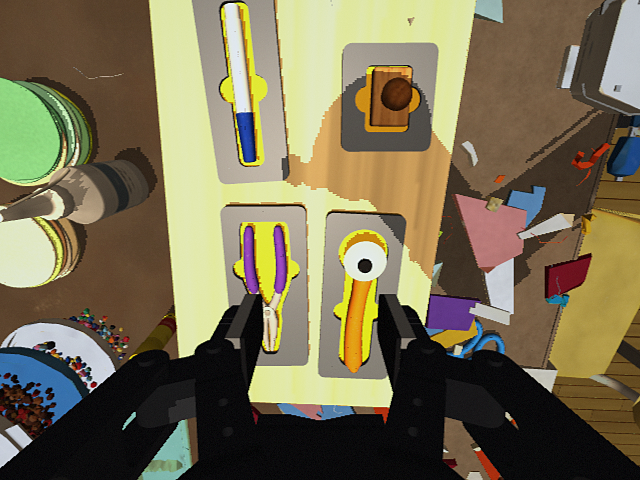

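All four lie in their cut-outs. One numerical check remains on the cutter's tail at (353,372) px.

```bash
python3 - <<'E'
from h import *
for z in(.038,.04,.045,.05,.055): print(z,(onz('w21',(353,373),z)*1000).round(1))
for n,p in(('slab BR',(397,381)),('slab BL',(320,377)),('slabTL',(327,212)),('slabTR',(406,215))): print(n,(onz('w21',p,.04)*1000).round(1))
im=cv2.imread('pics/w21.png');h=cv2.cvtColor(im,cv2.COLOR_BGR2HSV).astype(int)
for r in range(352,382,2): print(r,' '.join('%d,%d,%d'%tuple(h[r,c]) for c in range(338,376,4)))
a,b=(354,371),(323,342)
X,e=tri('w21',(353,372.5),'w9',(322,342.5)); print('tail tri',(X*1000).round(1),e)
E
```

```text
0.038 [489.  439.5  38. ]
0.04 [489.3 437.9  40. ]
0.045 [490. 434.  45.]
0.05 [490.8 430.1  50. ]
0.055 [491.6 426.2  55. ]
slab BR [434.3 447.   40. ]
slab BL [529.2 445.7  40. ]
slabTL [532.  239.2  40. ]
slabTR [449.  238.3  40. ]
352 29,80,160 31,225,241 14,235,232 20,234,226 21,235,227 18,237,227 29,232,186 30,226,231 131,33,86 17,30,138
354 13,69,148 31,225,241 15,242,232 20,232,226 20,234,227 19,236,227 30,222,203 30,230,231 4,15,118 15,30,134
356 16,79,151 31,228,242 14,238,231 20,234,227 20,235,227 18,235,227 29,225,188 30,227,237 13,25,123 20,28,137
358 6,12,109 31,226,255 15,239,232 20,235,226 20,207,228 18,233,227 29,225,190 30,232,210 18,31,142 19,32,137
360 22,27,142 19,236,175 14,241,233 20,240,226 20,238,226 19,235,227 29,230,186 125,161,19 22,28,136 17,26,135
362 18,24,137 106,200,14 14,239,232 19,224,227 20,234,226 18,234,228 15,196,78 15,13,38 20,29,131 21,27,134
364 20,34,134 22,30,127 16,246,239 20,231,227 20,234,227 18,240,228 106,255,17 21,31,142 22,29,134 21,30,136
366 21,32,136 18,34,136 11,77,146 19,230,226 20,237,226 16,242,235 21,24,141 21,26,136 19,30,136 21,27,131
368 18,29,134 22,29,133 30,13,133 18,241,231 20,233,228 12,185,203 22,29,134 21,30,136 21,31,132 17,30,135
370 19,30,138 18,32,136 23,25,132 15,207,201 20,236,229 16,28,119 22,29,134 21,30,134 20,29,134 21,31,130
372 21,31,133 21,27,134 21,30,134 60,2,128 17,201,208 30,18,130 18,29,133 19,31,133 19,33,132 20,29,132
374 14,28,135 13,27,134 18,28,136 20,23,131 27,19,131 18,32,135 23,31,132 19,31,133 20,34,134 21,31,133
376 13,24,129 15,24,130 18,29,132 13,27,131 16,25,131 20,29,134 21,27,134 15,27,133 21,27,130 19,32,136
378 34,94,246 34,83,247 34,82,219 35,74,207 32,61,184 29,42,147 22,34,134 177,20,117 0,17,118 0,15,121
380 33,86,233 33,79,233 33,84,234 33,84,234 33,74,235 33,76,236 34,72,237 33,73,238 33,74,239 32,92,239
tail tri [491.6 423.8  56.4] 0.0010785289659691825
```

The tail's silhouette suggests the cutter sits against the slot's tail end, maybe slightly propped. Time remains, so I'll regrasp it and set it about 3.5 mm toward the round end.

```bash
python3 plan.py .4898 .3543 .11 -91.6
```

```text
turn 4.42 norm 0.0245 shift norm [-0.2926  0.13    0.3959] mm 203.7 psi -87.18 pos [0.5385 0.2359 0.2683] F [-0.1  0.2 -0.1] w 0.0508 t 35.9667
```

```bash
python3 -m creep '[[[0,0,0],[0,0,0.025],0.2],[[-0.073,0.032,0],[0,0,0],0.2],[[-0.073,0.033,0],[0,0,0],0.2],[[-0.073,0.033,0.05],[0,0,0],0.2],[[-0.074,0.032,0.05],[0,0,0],0.2],[[0,0,0.09],[0,0,0],0.2],[[0,0,0.09],[0,0,0],0.2],[[0,0,0.09],[0,0,0],0.2]]' >/dev/null
python3 -m creep '[[[0,0,0.026],[0,0,0],0.2],[[0,0,0],[0,0,0],0.2],[[0,0,0],[0,0,0],0.2]]' >/dev/null
python3 plan.py .4898 .3543 .0585 -91.6
```

```text
turn -0.18 norm -0.001 shift norm [-0.0012  0.0038  0.1329] mm 53.2 psi -91.78 pos [0.4913 0.3538 0.1117] F [ 0.  -0.3  1.9] w 0.0512 t 36.8833
```

```bash
python3 -m creep '[[[0,0.003,0.05],[0,0,0],0.2],[[0,0,0.05],[0,0,0],0.2],[[0,0,0.025],[0,0,0],0.2],[[0,0,0.006],[0,0,0],0.2],[[0,0,0],[0,0,0],0.2],[[0,0,0],[0,0,0],0.2]]' | grep -E 'pos|contact'
python3 -m creep '[[[0,0,0],[0,0,0],-1],[[0,0,0],[0,0,0],-1],[[0,0,0],[0,0,0],-1],[[0,0,0],[0,0,0],-1],[[0,0,0],[0,0,0],-1],[[0,0,0],[0,0,0],-1]]' 40 | grep -E 'pos|contact|open|grip'
python3 -m creep '[[[0,0,-0.01],[0,0,0],-1],[[0,0,-0.02],[0,0,0],-1],[[0.009,0,0],[0,0,0],-1],[[0,0,0],[0,0,0],-1],[[0,0,0],[0,0,0],-1]]' | grep -E 'pos|contact|open|grip'
python3 - <<'E'
from h import *
grab('wrist','w22')
im=cv2.imread('pics/w22.png');h=cv2.cvtColor(im,cv2.COLOR_BGR2HSV)
m=((h[...,1]<50)&(h[...,2]>100)).astype(np.uint8); 
d=cv2.HoughCircles(cv2.medianBlur(cv2.cvtColor(im,6),5),cv2.HOUGH_GRADIENT,1.2,40,param1=80,param2=25,minRadius=52,maxRadius=75); print(d)
E
```

```text
tool_pos: [0.4901, 0.3549, 0.06]
contact_force: [0.5, -0.2, 0.3]
tool_pos: [0.4898, 0.3547, 0.0597]
contact_force: [-0.9, 0.0, 4.9]
opening: 0.0229
gripper_force: 39.1
tool_pos: [0.4891, 0.3503, 0.0705]
contact_force: [-0.4, -0.9, -1.0]
opening: 0.0228
gripper_force: 39.3
[[[312.6      155.40001   63.52    ]
  [126.600006 244.20001   70.36    ]
  [528.60004  311.40002   59.8     ]
  [203.40001  298.2       71.68    ]]]
```

```bash
python3 -m creep '[[[0,0,0.015],[0,0,0],-1],[[0,0,0],[0,0,0],-1],[[0,0,0.006],[0,0,0],-1],[[0,0,0],[0,0,0],-1]]' | grep -E 'pos|contact'
for i in 1 2 3; do python3 -m creep '[[[0,0,0.003],[0,0,0],-1],[[0,0,0],[0,0,0],-1]]' | grep -E 'pos|contact'; done
```

```text
tool_pos: [0.4889, 0.3503, 0.0611]
contact_force: [0.1, 0.0, -0.7]
tool_pos: [0.4891, 0.3505, 0.0604]
contact_force: [-0.6, -1.0, -2.1]
tool_pos: [0.4893, 0.3506, 0.0598]
contact_force: [-0.0, -0.8, 0.8]
tool_pos: [0.4893, 0.3507, 0.0597]
contact_force: [-4.0, -2.9, 11.2]
```

```bash
python3 -m creep '[[[0,0,-0.003],[0,0,0],-1],[[0,0,0],[0,0,0],0.1],[[0,0,0],[0,0,0],0.2],[[0,0,0],[0,0,0],0.2],[[0,0,-0.03],[0,0,0],0.2],[[0,0,-0.08],[0,0,0],0.2],[[0,0,-0.09],[0,0,0],0.2],[[0,0,-0.09],[0,0,0],0.2]]' >/dev/null
python3 -m creep '[[[0,0,-0.09],[0,0,0],0.2],[[0.08,0,-0.08],[0,0,0],0.2],[[0.08,0,0],[0,0,0],0.2],[[0,0,0],[0,0,0],0.2],[[0,0,0],[0,0,0],0.2]]' | grep -E 'pos'
python3 - <<'E'
from h import *
grab('wrist','w23')
im=cv2.imread('pics/w23.png');h=cv2.cvtColor(im,cv2.COLOR_BGR2HSV).astype(int)
x,y=proj('w23',(.490,.286,.060)).astype(int); g=im.max(2)
m=(g[y-16:y+17,x-16:x+17]<50).astype(np.uint8); n,l,s,c=cv2.connectedComponentsWithStats(m); i=1+np.argmax(s[1:,4]); H=c[i]+(x-16,y-16); print('hole',(onz('w23',H,.061)*1000).round(1),s[i])
m=(h[...,0]>=2)&(h[...,0]<24)&(h[...,1]>150)&(h[...,2]>60)
t=proj('w23',(.491,.42,.05)).astype(int); q=np.argwhere(m[t[1]-30:t[1]+30,t[0]-12:t[0]+13]); r=q[:,0].max()+t[1]-30; print('tail row',r,[(onz('w23',(t[0],r+.5),z)*1000).round(1).tolist() for z in(.045,.048,.052)])
K,R,tt=load('w23'); print((-R.T@tt).round(3))
E
```

```text
tool_pos: [0.4873, 0.288, 0.242]
hole [489.5 285.4  61. ] [ 10   9  16  16 191]
tail row 342 [[491.3, 428.2, 45.0], [491.2, 426.2, 48.0], [491.1, 423.5, 52.0]]
[0.486 0.21  0.371]
```

The cutter moved 4 mm: the head is now about on the round end's centre, and the tail is clear of the slot end. Handing in.

```bash
python3 -c "
from plant import arm
print(arm.job_done())"
```

```text
the job is handed in; nothing more can be done
None
```

The rotary cutter, pliers, marker and stamp each lie in their own cut-out, down on the floor by the contact and camera checks, and the job is handed in; no verdict was returned.

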